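# Load the blanks into the marking station and set the batch

### The arm

A 6-joint arm with a two-finger parallel gripper is mounted at the origin on the work surface. World frame = base frame: x ahead of the robot, y to its left, z up, the work surface at z = 0. Lengths are in m, angles in degrees, forces in N, time in s.
With the tool pointing down it reaches from about 0.375 to 0.9 m from the base axis. Payload 3.1 kg.
Tool frame: the origin (TCP) lies at the very end of the fingers, on their centre line; the grasp point (between the pads) lies 19 mm behind it; z points along the fingers, y is the line along which they close (so a half turn about z gives the same grasp; the last joint's range is limited). The gripper opens to 87 mm and grips with 3 to 60 N. Pads are 19 mm wide; open, the fingers measure 117 mm over their backs; the gripper's body (75 mm by 190 mm) begins 51 mm behind the grasp point.
Start: joints at [-73.654, 30.224, 82.088, -0, 67.689, -10.227], TCP at [0.28, -0.559, 0.223] pointing down, gripper open.
Joint ranges: [-176.69, 176.69], [-43.24, 126.21], [12.49, 139.97], [-82, 262], [0, 151.66], [-163.58, 163.58]. Speed limits (degrees/s): [159.86, 159.86, 180, 180, 180, 180].

### API

Orientations are given as a 3x3 rotation matrix whose columns are the frame's x, y, z axes.
In Python, from rig import readout, viewer, ticket gives the robot as it stands.
- The arm moves only by the tool send_rows, never from a script. Its argument "moves" is a list of rows, each a list of 6 numbers: the shift along the tool's x, y, z in units of 250 mm (1.0 is 250 mm), then the turn, a rotation vector about the tool's x, y, z in units of 90 degrees (1.0 is 90 degrees). A call has 1 to 12 rows; each row is the pose to reach, as a shift and turn from the pose commanded when the call began, along the tool's axes at that moment; what a row does not reach only later rows make up. A row lasts 1/10 s, in which the tool goes at most 50 mm and 8.59 degrees, less where a joint would pass 70% of its speed; a pose out of reach is approached as far as the arm can. A call with a number of a shift or a turn outside -1 to 1 is refused whole. A call with a gripper value outside its range is refused whole. "grip" is the opening, from 0 (shut) to 1 (fully open), set as the call begins (left out, the last holds). The fingers move at their own pace and stop on an object; the grip force is fixed at half the most. Time passes only in rows, so rows that repeat a pose let the fingers close. It gives the time, the measured TCP pose, the force, the opening and the grip force at its end, in the units of the state.
- readout.read_state(): the state, without advancing time (a new reading comes with each control period).
- viewer.capture(name): name is "scene" or "top" or "wrist"; returns (picture, depth): 384x512x3 uint8, red, green, blue; 384x512 float32, m along the optical axis (not along the pixel's ray), 0 where there is no reading.
- viewer.camera_info(name): a dict with "fx", "fy", "cx", "cy" (pixels), "R" (3x3) and "t" (3): a world point X has camera coordinates R X + t; the wrist camera has in their place "tool_from_camera" (4x4, takes a point from camera to tool coordinates, whose origin is the TCP and whose axes are the flange's). Camera axes: x right, y down, z forward; pixel columns grow to the right and rows downward; lengths in m; the calibration is good to about 2 mm. The wrist camera is an equidistant fisheye: a pixel r from the principal point sees the ray r / f radians off the axis. A picture is of the moment at which its call begins: read the wrist's pose just before it. camera_info takes no time and is no camera call.
- ticket.hand_in(): hands the job in; it is judged then, once.
The state is a dict: "time_s": time; "joint_positions": joint angles; "qvel": joint speeds; "tau": joint torques, N m; "position": TCP position; "tcp_rot": TCP orientation; "force": force on the tool from outside, world axes, zero at the start; "moment": the same for the moment, N m; "opening": opening from 0.0 (shut) to 1.0 (fully open); "grasp_force": force on a finger pad.
Only numpy, scipy, OpenCV 4.12 (cv2) and the standard library are available. Lean on these libraries where they do the work, as an engineer would, in place of code of your own. Each camera call takes 0.05 s, during which the arm holds its last target. There are 200 camera calls.

### The job

Swing the marking arm fully clear of the plate, load every aluminium blank from the bench onto the plate and push them square and flush into the fence corner: lengthwise along the side fence, the first against it and the others packed tightly side by side, all with their ends against the end fence. Then swing the arm back over them until it meets its stop, and have the selector on the mark whose number of dots is the number of blanks. Do not disturb the blue cup, the spanner or the vee block.

Things in the scene. Friction and masses are not known exactly. Their poses are not given: they have to be found in the camera images.
- station: fixed steel marking station, turned a little about z from start to start; origin on the table under point corner, same axes. Plate 12 mm thick, x -200 to 50, y -210 to 40 mm. End fence (far side) y -210 to 40 mm; side fence (left side) x -200 to 0 mm; both 30 mm thick and 20 mm high above the plate.
- corner (a point): inside corner of the two fences, on the plate's top, 12 mm above the table. x is at right angles to the end fence (far from the robot), whose face is the plane x = 0; y at right angles to the side fence (left), whose face is y = 0. Blanks go where x and y are negative, their length along x.
- swing_arm (a joint): angle of the green marking arm on its column, rad: 0 = over the blanks at its stop, pointing diagonally along (-x, -y) of the corner frame; grows clockwise seen from above as it swings left (+y) and clear; 1.3 or more is clear, end of travel 1.75. Starts at 0 to 0.3. Stiff hinge: stays where left (about 1 N at the handle moves it).
- swing_pivot (a point): on the arm's vertical hinge axis, at the top of the column, 120 mm above the table; at x = 60, y = 60 mm in the corner frame; fixed. The column is 38 mm thick; the arm's hub and beam lie 120 to 150 mm above the table.
- swing_handle (a point): on the axis of the upright black handle (22 mm thick, from 150 to 205 mm above the table) at the free end of the arm, 170 mm from the hinge axis; the point lies 15 mm below the handle's top. Below it hangs the marking head, 54 mm across, 92 mm above the table at its lower rim.
- selector (a joint): angle of the selector knob on the grey control box at the left, rad: 0 = the off dash, 0.5 = one dot, 1.0 = two dots, 1.5 = three dots; grows clockwise seen from above, end of travel 2.0. It starts at 0 to 0.2; friction holds it (0.06 N m).
- selector_grip (a point): on the selector's vertical axis, 84 mm above the table, 4 mm below the top of its grip bar (60 mm long, 15 mm thick, standing 26 mm above its dial disc). x along the bar towards its white pointer line, z up. The fixed box is 140 x 140 x 50 mm, turned a little; little room for a hand here while the arm is clear; white marks around the dial.
- blank_a: one of two or three identical loose aluminium blanks (None from the start if this one is absent): a bar 120 x 40 x 25 mm, about 0.3 kg, lying flat, dark hole marks on top near both ends. Origin: centre of its underside; x along its length, z up. It starts lying on the table to the right.
- blank_b: one of two or three identical loose aluminium blanks (None from the start if this one is absent): a bar 120 x 40 x 25 mm, about 0.3 kg, lying flat, dark hole marks on top near both ends. Origin: centre of its underside; x along its length, z up. It starts lying on the table to the right.
- blank_c: one of two or three identical loose aluminium blanks (None from the start if this one is absent): a bar 120 x 40 x 25 mm, about 0.3 kg, lying flat, dark hole marks on top near both ends. Origin: centre of its underside; x along its length, z up. It starts lying on the table to the right.
- cup: bystander: open blue plastic cup, 70 mm across, 60 mm tall, at the far right. Origin: centre of its underside. Leave it.
- spanner: bystander: steel spanner, 180 mm long, lying flat on the far right. Origin: under its middle. Leave it.
- vblock: bystander: dark steel vee block, 80 x 60 x 45 mm, standing at the far left of the station. Origin: centre of its underside. Leave it.
Mind the look-alikes: they are no part of the job. Leave any green or turquoise look-alike of the blank_b alone.

How it is judged:
By the outcome, as a careful person would: the job done as asked, in the order asked, and still so for the second after the job is handed in, with the robot touching nothing.
Of blank_a, blank_b, blank_c only 2 to 3 are there at a start; the rules pass over those that are not, and their reading is None.
At some moment in a run one of blank_a, blank_b, blank_c may be knocked a few centimetres aside while the robot is not near it.
Once in a run the grip may slacken for a moment while it holds something.
It also fails if it takes over 210 s, if anything falls off the work surface, if the arm or the gripper's body presses on something with over 40 N, if the wrist force passes 120 N, or if a joint passes its speed limit or range.

## Working session

There is one attempt and no reset: what is moved stays moved. The work goes in short steps, Python scripts to look and compute and a tool call to move; the robot and the scene stay as the last step left them, time stands still between calls to the robot, and variables do not carry over. Pictures are saved under pics/ and viewed, at most 14 in all, crops included, and the job is handed in when it is done.

Besides the shell and the picture viewer there is one more tool, called after ">>>" as name(argument=value, ...) on one line, values as JSON. send_rows: Moves the arm, as the interface text tells. Shifts and turns lie within -1 to 1; 1 stands for 250 mm of shift or 90 degrees of turn. Its arguments: {"type":"object","properties":{"moves":{"type":"array"},"grip":{"type":"number"}},"required":["moves"]}

```bash
ls; mkdir -p pics
cat > h.py <<'E'
import numpy as np, cv2
from rig import readout, viewer, ticket
def cap(n):
    p,d=viewer.capture(n); return p,d,viewer.camera_info(n)
def save(p,f): cv2.imwrite('pics/'+f,cv2.cvtColor(p,cv2.COLOR_RGB2BGR))
def cloud(d,i):
    v,u=np.indices(d.shape); X=np.stack([(u-i['cx'])/i['fx']*d,(v-i['cy'])/i['fy']*d,d],-1)
    return (X-np.array(i['t']))@np.array(i['R'])
E
python3 - <<'E'
from h import *
a=cap('top'); b=cap('scene')
np.savez('c0.npz',p=a[0],d=a[1],p2=b[0],d2=b[1])
save(cv2.resize(a[0],(800,600)),'top0.png'); save(cv2.resize(b[0],(800,600)),'sc0.png')
for x in (a,b): print({k:np.round(v,3).tolist() for k,v in x[2].items()})
print(readout.read_state())
E
```

```text
pics
{'fx': 370.422, 'fy': 370.422, 'cx': 256.624, 'cy': 186.476, 'R': [[-0.003, -1.0, -0.003], [-0.994, 0.004, -0.112], [0.112, 0.003, -0.994]], 't': [-0.023, 0.493, 1.459]}
{'fx': 385.31, 'fy': 385.31, 'cx': 256.305, 'cy': 187.38, 'R': [[-0.438, 0.899, -0.001], [0.732, 0.356, -0.581], [-0.522, -0.256, -0.814]], 't': [0.247, -0.292, 1.577]}
{'time_s': 0.1, 'joint_positions': array([-7.36535608e+01,  3.02733394e+01,  8.21487922e+01, -1.47917673e-03,
        6.76890008e+01, -1.02283139e+01]), 'qvel': array([-0.01117308, -0.11468686, -0.13092821,  0.04958275,  0.09069511,
       -0.01958498]), 'tau': array([-3.11874628e-04, -4.40986741e+01, -1.77150249e+01,  6.35166932e-02,
        5.34063403e-02, -5.08828452e-05]), 'position': array([ 0.27942553, -0.55832576,  0.2216741 ]), 'tcp_rot': array([[ 8.94347148e-01,  4.47373285e-01, -5.68815340e-04],
       [ 4.47373532e-01, -8.94345282e-01,  1.85449883e-03],
       [ 3.20935915e-04, -1.91303866e-03, -9.99998119e-01]]), 'force': array([ 1.16911763, -0.05822554, -0.65049673]), 'moment': array([ 0.07096034,  0.04534265, -0.02476901]), 'grasp_force': 0.0, 'opening': 1.0011516916632603}
```

View pics/top0.png

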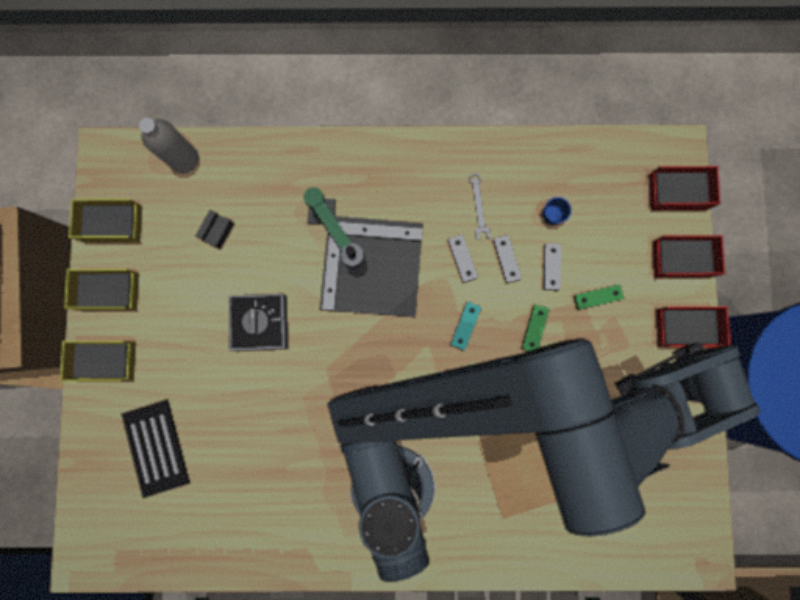

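View pics/sc0.png

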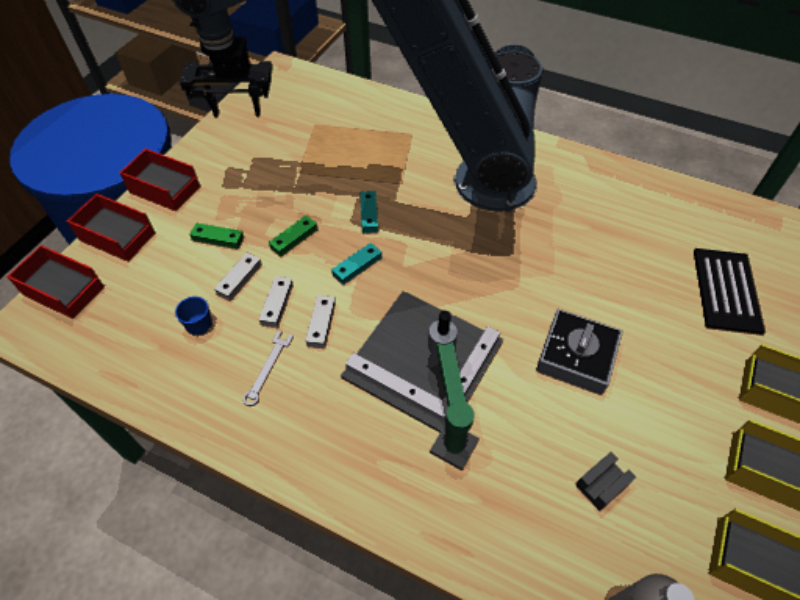

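The top view shows three grey blanks at (462,258), (507,259) and (552,267). The station hub is at (314,196), the handle at (352,252) and the selector at (257,320). The green and turquoise bars are decoys.

```bash
cat > m.py <<'E'
from h import *
from scipy import ndimage as nd
from scipy.optimize import minimize
def blanks(p,d,i,zr=(.012,.036)):
    X=cloud(d,i); hsv=cv2.cvtColor(p,cv2.COLOR_RGB2HSV)
    m=(d>0)&(X[...,2]>zr[0])&(X[...,2]<zr[1])&(hsv[...,1]<70)&(hsv[...,2]>90)
    m&=(X[...,0]>.35)&(X[...,0]<.85)&(X[...,1]<-.02)&(X[...,1]>-.6)
    l,n=nd.label(m); r=[]
    for k in range(1,n+1):
        q=X[l==k]
        if len(q)<80: continue
        (c,s,a)=cv2.minAreaRect((q[:,:2]*1000).astype(np.float32))
        w=np.linalg.eigh(np.cov(q[:,:2].T))[1][:,1]
        r.append((np.round(q.mean(0)*1000,1),np.round(c,1),np.round(s,1),round(np.degrees(np.arctan(w[1]/w[0])),1),len(q)))
    return r
def station(Xs,x0):
    # Xs: cloud pts (m)
    def cost(v):
        c,s=np.cos(v[2]),np.sin(v[2]); D=Xs[:,:2]-v[:2]
        x=D[:,0]*c+D[:,1]*s; y=-D[:,0]*s+D[:,1]*c; z=Xs[:,2]
        sg=lambda t:1/(1+np.exp(-np.clip(t/.0015,-50,50)))
        box=lambda a,b,e,f:sg(x-a)*sg(b-x)*sg(y-e)*sg(f-y)
        pl=box(-.2,.03,-.21,.03)   # approx; outer edge fitted below
        fe=np.maximum(box(0,.03,-.21,.04),box(-.2,0.03,0,.03))
        h=np.maximum(.012*box(-.2,.05,-.21,.04),.032*fe)
        return np.mean(np.minimum(abs(h-z),.012))
    best=min((minimize(cost,np.array(x0)+[a,b,t],method='Nelder-Mead',options=dict(initial_simplex=np.array(x0)+[a,b,t]+np.array([[0,0,0],[.01,0,0],[0,.01,0],[0,0,.06]]))) for a in(-.01,.01) for b in (-.01,.01) for t in (-.05,.05)),key=lambda r:r.fun)
    return best.x,best.fun
E
python3 - <<'E'
from m import *
z=np.load('c0.npz')
it=viewer.camera_info('top'); isc=viewer.camera_info('scene')
for p,d,i in((z['p'],z['d'],it),(z['p2'],z['d2'],isc)):
    for r in blanks(p,d,i): print(*r)
    X=cloud(d,i); 
    q=X.reshape(-1,3)
    if i is it:
        f=X[int(225*.75*.96):,:][:0]
        for n,(u,v) in dict(hub=(314,196),handle=(352,252),sel=(257,320),corner=(340,225),cup=(556,210)).items():
            print(n,np.round(X[int(v*.64),int(u*.64)]*1000))
        c0=X[int(232*.64),int(345*.64)]
    w=q[(abs(q[:,0]-c0[0]+.08)<.19)&(abs(q[:,1]-c0[1]+.09)<.19)&(q[:,2]<.045)&(q[:,2]>-.02)]
    v,f=station(w,[c0[0],c0[1],-.05]); print('st',np.round(v[:2]*1000,1),np.degrees(v[2]),f)
    # hub / handle / selector
    for n,(a,b,c,e,g,h) in dict(hub=(.14,.158,.7,.9,0.1,.3),handle=(.195,.22,.5,.9,0,.25),sel=(.075,.1,.4,.65,.2,.45),vb=(.035,.055,.6,.9,.3,.5)).items():
        k=q[(q[:,2]>a)&(q[:,2]<b)&(q[:,0]>c)&(q[:,0]<e)&(q[:,1]>g)&(q[:,1]<h)]
        if len(k)>5:
            W=np.linalg.eigh(np.cov(k[:,:2].T))[1][:,1]
            print(n,len(k),np.round(k.mean(0)*1000,1),np.round(k.min(0)*1000),np.round(k.max(0)*1000),np.degrees(np.arctan2(W[1],W[0])))
E
```

```text
[647.2 -49.9  30.3] [647.9 -49.3] [52.8 37.7] 83.1 98
[ 580.8 -183.4   24.7] [ 581.7 -184.3] [118.8  41.8] 18.5 294
[ 579.3 -299.4   24.9] [ 579.8 -299.9] [120.4  40.5] 15.6 286
[ 558.2 -415.7   24.4] [ 558.1 -415.7] [ 40.2 119.1] -1.4 292
hub [711. 186. 155.]
handle [565.  87. 206.]
sel [421. 335.  71.]
corner [639. 122. 152.]
cup [ 713. -433.    5.]
st [646.5 132.4] -4.852293206420629 0.002961533184703932
hub 98 [715.6 186.2 149.9] [701. 163. 143.] [733. 209. 156.] 84.62001962190956
handle 30 [568.8  92.  205. ] [559.  83. 196.] [580. 101. 210.] -162.27576238945701
sel 54 [422.1 339.9  87.4] [401. 332.  79.] [444. 350.  95.] 176.6217427846994
vb 207 [659.  460.   44.5] [612. 418.  35.] [705. 500.  54.] 179.566365285233
[ 561.  -417.    24.8] [ 558.2 -417.5] [ 42.9 120.9] -2.6 281
[ 581.7 -299.9   24.8] [ 579.7 -300.4] [120.4  39.1] 15.1 303
[ 583.9 -184.1   24.8] [ 582.3 -185.1] [121.9  40.7] 18.9 328
[645.6 -49.9  30.8] [641.6 -49.1] [58.6 39. ] 83.2 150
st [645.8 130.2] -4.932924965984764 0.002480869208137548
hub 205 [717.2 186.5 148.8] [700. 162. 140.] [736. 210. 154.] 90.0269527887819
handle 51 [572.4  93.  202.9] [561.  82. 195.] [582. 103. 207.] -150.03307502995526
sel 72 [427.1 340.4  86.5] [400. 333.  77.] [448. 348.  91.] 177.49743524758486
vb 386 [661.9 460.1  43.7] [611. 418.  35.] [710. 500.  50.] 162.4325681979387
```

Measured values: station corner at about (646,131), yaw about -4.9°. Swing is about 0.11 rad, and all three blanks are present, so the mark is three dots. I'll grip the handle first.

```bash
cat > g.py <<'E'
import sys,numpy as np
from scipy.spatial.transform import Rotation as Ro
from rig import readout
# usage: g.py x,y,z,yaw ...  (mm, deg world; prefix 's' = station frame, z always world, yaw relative to station)
C=np.array([646.2,131.3]);TH=-4.9
s=readout.read_state();R=s['tcp_rot'];p=s['position']*1000
print('t',round(s['time_s'],1),'pos',np.round(p,1),'yaw',round(np.degrees(np.arctan2(R[1,0],R[0,0])),1),'F',np.round(s['force'],1),'op',round(s['opening'],3),'gf',round(s['grasp_force'],1))
for a in sys.argv[1:]:
    st=a[0]=='s'; x,y,z,w=map(float,a.lstrip('s').split(','))
    if st:
        t=np.radians(TH);x,y=C+[x*np.cos(t)-y*np.sin(t),x*np.sin(t)+y*np.cos(t)];w+=TH
    c,n=np.cos(np.radians(w)),np.sin(np.radians(w))
    Rt=np.array([[c,n,0],[n,-c,0],[0,0,-1]])
    d=R.T@(np.array([x,y,z])-p); r=Ro.from_matrix(R.T@Rt).as_rotvec(degrees=True)
    k=max(np.linalg.norm(np.array([x,y,z])-p)/50,np.linalg.norm(r)/8.59)
    print(a,'->',np.round(np.r_[d/250,r/90],3).tolist(),'rows>=',round(k,1))
E
python3 g.py 280,-558,300,-9 570,92,300,-9
```

```text
t 0.1 pos [ 279.4 -558.3  221.7] yaw 26.6 F [ 1.2 -0.1 -0.7] op 1.001 gf 0.0
280,-558,300,-9 -> [0.003, -0.001, -0.313, -0.001, 0.0, 0.395] rows>= 4.1
570,92,300,-9 -> [2.203, -1.807, -0.309, -0.001, 0.0, 0.395] rows>= 14.3
```

>>> send_rows(moves=[[0.3,-0.25,-0.313,0,0,0.1],[0.98,-0.8,-0.313,0,0,0.395],[0.98,-0.8,-0.313,0,0,0.395],[0.98,-0.8,-0.313,0,0,0.395],[0.98,-0.8,-0.313,0,0,0.395],[0.98,-0.8,-0.313,0,0,0.395],[0.98,-0.8,-0.313,0,0,0.395],[0.98,-0.8,-0.313,0,0,0.395],[0.98,-0.8,-0.313,0,0,0.395]], grip=1)

```text
time_s: 1.0
position: [0.4094, -0.2701, 0.3008]
tcp_rot: [[0.988, -0.154, -0.0], [-0.154, -0.988, -0.001], [-0.0, 0.001, -1.0]]
force: [-0.1, -0.0, -0.4]
opening: 1.002
grasp_force: 0.0
```

```bash
python3 g.py 570,92,300,-9
```

```text
t 1.0 pos [ 409.4 -270.1  300.8] yaw -8.9 F [-0.1 -0.  -0.4] op 1.002 gf 0.0
570,92,300,-9 -> [0.412, -1.53, 0.002, 0.0, 0.0, 0.002] rows>= 7.9
```

>>> send_rows(moves=[[0.27,-1.0,0,0,0,0],[0.27,-1.0,0,0,0,0],[0.27,-1.0,0,0,0,0],[0.27,-1.0,0,0,0,0],[0.27,-1.0,0,0,0,0],[0.27,-1.0,0,0,0,0],[0.27,-1.0,0,0,0,0]])

```text
time_s: 1.7
position: [0.5153, -0.0341, 0.3001]
tcp_rot: [[0.988, -0.154, -0.001], [-0.154, -0.988, -0.0], [-0.001, 0.001, -1.0]]
force: [0.3, -0.3, 0.0]
opening: 0.998
grasp_force: 0.0
```

```bash
python3 g.py 570,92,300,-9 570,92,166,-9
python3 - <<'E'
from h import *
a=viewer.capture('wrist'); save(a[0],'w1.png'); i=viewer.camera_info('wrist'); print({k:np.round(v,3).tolist() for k,v in i.items()})
E
```

```text
t 1.7 pos [515.3 -34.1 300.1] yaw -8.9 F [ 0.3 -0.3  0. ] op 0.998 gf 0.0
570,92,300,-9 -> [0.138, -0.532, -0.0, 0.0, 0.001, 0.001] rows>= 2.7
570,92,166,-9 -> [0.139, -0.532, 0.536, 0.0, 0.001, 0.001] rows>= 3.8
{'fx': 297.319, 'fy': 297.319, 'cx': 255.291, 'cy': 200.066, 'tool_from_camera': [[-0.001, -0.964, -0.267, 0.073], [1.0, -0.001, 0.0, 0.001], [-0.0, -0.267, 0.964, -0.161], [0.0, 0.0, 0.0, 1.0]]}
```

View pics/w1.png

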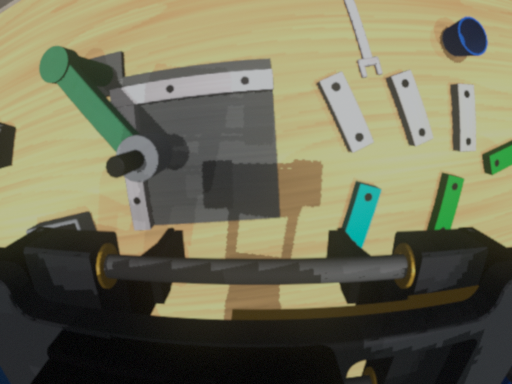

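The wrist view shows the handle top at (125,162) and the plate and blanks are clear. I'll go over the handle and down.

>>> send_rows(moves=[[0.138,-0.532,0,0,0,0],[0.138,-0.532,0,0,0,0],[0.138,-0.532,0,0,0,0],[0.138,-0.532,0,0,0,0],[0.138,-0.532,0.2,0,0,0],[0.138,-0.532,0.4,0,0,0],[0.138,-0.532,0.53,0,0,0],[0.138,-0.532,0.53,0,0,0]])

```text
time_s: 2.55
position: [0.5655, 0.0889, 0.1635]
tcp_rot: [[0.987, -0.159, -0.012], [-0.159, -0.987, -0.001], [-0.012, 0.002, -1.0]]
force: [-1.5, 0.2, -0.2]
opening: 0.998
grasp_force: 0.0
```

>>> send_rows(moves=[[0,0,0,0,0,0],[0,0,0,0,0,0],[0,0,0,0,0,0],[0,0,0,0,0,0],[0,0,0,0,0,0],[0,0,0,0,0,0],[0,0,0,0,0,0],[0,0,0,0,0,0]], grip=0)

```text
time_s: 3.35
position: [0.5697, 0.092, 0.1683]
tcp_rot: [[0.988, -0.156, -0.0], [-0.156, -0.988, 0.0], [-0.0, 0.0, -1.0]]
force: [0.6, 0.3, -0.2]
opening: 0.355
grasp_force: 0.0
```

```bash
A=$(python3 -c "
import numpy as np
for s in np.linspace(.25,1.62,12):
    a=np.radians(220.1)-s; print('%.1f,%.1f,167,-9'%(710.9+170*np.cos(a),186.2+170*np.sin(a)))"); python3 g.py $A
```

```text
t 3.4 pos [569.7  92.  168.3] yaw -9.0 F [ 0.6  0.3 -0.2] op 0.355 gf 0.0
557.8,112.3,167,-9 -> [-0.06, -0.073, 0.005, 0.0, 0.0, 0.0] rows>= 0.5
549.8,131.9,167,-9 -> [-0.104, -0.145, 0.005, 0.0, 0.0, 0.0] rows>= 0.9
544.3,152.3,167,-9 -> [-0.138, -0.222, 0.005, 0.0, 0.0, 0.0] rows>= 1.3
541.4,173.3,167,-9 -> [-0.163, -0.303, 0.005, 0.0, 0.0, 0.0] rows>= 1.7
541.1,194.4,167,-9 -> [-0.177, -0.387, 0.005, 0.0, 0.0, 0.0] rows>= 2.1
543.4,215.4,167,-9 -> [-0.181, -0.471, 0.005, 0.0, 0.0, 0.0] rows>= 2.5
548.4,236.0,167,-9 -> [-0.174, -0.556, 0.005, 0.0, 0.0, 0.0] rows>= 2.9
555.8,255.8,167,-9 -> [-0.157, -0.638, 0.005, 0.0, 0.0, 0.0] rows>= 3.3
565.7,274.5,167,-9 -> [-0.13, -0.718, 0.005, 0.0, 0.0, 0.0] rows>= 3.7
577.8,291.9,167,-9 -> [-0.093, -0.795, 0.005, 0.0, 0.0, 0.0] rows>= 4.0
591.9,307.6,167,-9 -> [-0.047, -0.866, 0.005, 0.0, 0.0, 0.0] rows>= 4.3
607.9,321.5,167,-9 -> [0.008, -0.93, 0.005, 0.0, 0.0, 0.0] rows>= 4.7
```

>>> send_rows(moves=[[0,0,0,0,0,0],[0,0,0,0,0,0],[0,0,0,0,0,0],[0,0,0,0,0,0]])

```text
time_s: 3.75
position: [0.5698, 0.0921, 0.1682]
tcp_rot: [[0.988, -0.156, -0.0], [-0.156, -0.988, 0.0], [-0.0, -0.0, -1.0]]
force: [0.2, 1.9, -0.8]
opening: 0.244
grasp_force: 30.0
```

>>> send_rows(moves=[[-0.06,-0.073,0,0,0,0],[-0.104,-0.145,0,0,0,0],[-0.138,-0.222,0,0,0,0],[-0.163,-0.303,0,0,0,0],[-0.177,-0.387,0,0,0,0],[-0.181,-0.471,0,0,0,0],[-0.174,-0.556,0,0,0,0],[-0.157,-0.638,0,0,0,0],[-0.13,-0.718,0,0,0,0],[-0.093,-0.795,0,0,0,0],[-0.047,-0.866,0,0,0,0],[0.008,-0.93,0,0,0,0]])

```text
time_s: 4.95
position: [0.6055, 0.321, 0.1672]
tcp_rot: [[0.988, -0.157, -0.007], [-0.157, -0.988, -0.003], [-0.007, 0.004, -1.0]]
force: [-1.4, -3.2, -1.2]
opening: 0.247
grasp_force: 30.3
```

>>> send_rows(moves=[[0,0,0,0,0,0],[0,0,0,0,0,0],[0,0,0,0,0,0]], grip=0.6)

```text
time_s: 5.25
position: [0.6075, 0.3205, 0.1684]
tcp_rot: [[0.988, -0.156, -0.0], [-0.156, -0.988, -0.001], [-0.0, 0.001, -1.0]]
force: [-0.0, 0.0, -0.2]
opening: 0.434
grasp_force: 0.0
```

```bash
python3 g.py 608,322,250,-9
python3 - <<'E'
from m import *
p,d,i=cap('top'); X=cloud(d,i); q=X.reshape(-1,3)
for r in blanks(p,d,i): print(*r)
k=q[(q[:,2]>.115)&(q[:,2]<.158)&(q[:,0]>.5)&(q[:,0]<.75)&(q[:,1]>.15)&(q[:,1]<.36)]
print(len(k),k.mean(0))
E
```

```text
t 5.2 pos [607.5 320.5 168.4] yaw -9.0 F [-0.   0.  -0.2] op 0.434 gf 0.0
608,322,250,-9 -> [0.001, -0.006, -0.327, 0.0, 0.0, 0.0] rows>= 1.6
[646.4 -51.5  30.8] [647.6 -49.3] [52.7 37.4] -89.6 92
[ 580.3 -183.6   24.9] [ 581.1 -183.7] [120.3  40.6] 18.8 297
[ 578.9 -299.3   24.7] [ 579.6 -299.2] [119.4  41.6] 15.5 287
[ 558.  -415.8   24.5] [ 557.9 -416.6] [ 40.8 120.1] -0.6 298
323 [0.68865838 0.21162299 0.14541813]
```

>>> send_rows(moves=[[0,0,-0.15,0,0,0],[0,0,-0.3,0,0,0],[0,0,-0.5,0,0,0],[-0.15,0.8,-0.5,0,0,0],[-0.15,0.8,-0.5,0,0,0],[-0.15,0.8,-0.5,0,0,0],[-0.15,0.8,-0.5,0,0,0],[-0.15,0.8,-0.5,0,0,0],[-0.15,0.8,-0.5,0,0,0],[-0.15,0.8,-0.5,0,0,0]], grip=1)

```text
time_s: 6.3
position: [0.5402, 0.13, 0.2938]
tcp_rot: [[0.988, -0.156, 0.001], [-0.156, -0.988, 0.001], [0.001, -0.001, -1.0]]
force: [0.4, -0.1, -0.1]
opening: 1.002
grasp_force: 0.0
```

```bash
python3 g.py 535,0,300,-5 ; python3 g.py 535,-20,300,5
```

```text
t 6.3 pos [540.2 130.  293.8] yaw -9.0 F [ 0.4 -0.1 -0.1] op 1.002 gf 0.0
535,0,300,-5 -> [0.061, 0.517, -0.025, -0.001, -0.001, -0.044] rows>= 2.6
t 6.3 pos [540.2 130.  293.8] yaw -9.0 F [ 0.4 -0.1 -0.1] op 1.002 gf 0.0
535,-20,300,5 -> [0.073, 0.596, -0.025, -0.0, -0.001, -0.155] rows>= 3.0
```

>>> send_rows(moves=[[0.06,0.5,-0.1,0,0,-0.05],[0.06,0.5,-0.1,0,0,-0.05],[0.06,0.5,-0.1,0,0,-0.05],[0.06,0.5,-0.1,0,0,-0.05],[0.06,0.5,-0.1,0,0,-0.05],[0.06,0.5,-0.1,0,0,-0.05]])

```text
time_s: 6.9
position: [0.5351, 0.0055, 0.3179]
tcp_rot: [[0.997, -0.076, -0.001], [-0.076, -0.997, 0.001], [-0.001, -0.001, -1.0]]
force: [0.2, 0.9, 0.6]
opening: 1.003
grasp_force: 0.0
```

```bash
cat >> h.py <<'E'
def wcap():
    s=readout.read_state(); p,d=viewer.capture('wrist'); i=viewer.camera_info('wrist')
    v,u=np.indices(d.shape); x=(u-i['cx'])/i['fx']; y=(v-i['cy'])/i['fy']; r=np.hypot(x,y)+1e-9
    k=np.tan(np.minimum(r,1.4))/r*d; X=np.stack([x*k,y*k,d],-1)
    T=np.array(i['tool_from_camera']); X=X@T[:3,:3].T+T[:3,3]
    return p,d,X@s['tcp_rot'].T+s['position'],s
E
cat >> m.py <<'E'
def wblanks(p,X,d,zr=(.017,.033),box=(.35,.85,-.6,-.05),n0=300,vmin=90):
    hsv=cv2.cvtColor(p,cv2.COLOR_RGB2HSV)
    m=(d>0)&(X[...,2]>zr[0])&(X[...,2]<zr[1])&(hsv[...,1]<70)&(hsv[...,2]>vmin)
    m&=(X[...,0]>box[0])&(X[...,0]<box[1])&(X[...,1]>box[2])&(X[...,1]<box[3])
    l,n=nd.label(m)
    for k in range(1,n+1):
        q=X[l==k]
        if len(q)<n0: continue
        c,s,a=cv2.minAreaRect((q[:,:2]*1000).astype(np.float32))
        if s[0]<s[1]: a-=90
        print('rect',np.round(c,1),np.round(sorted(s),1),'ang',round((a+90)%180-90,2),'z',round(np.median(q[:,2])*1000,1),len(q))
E
python3 - <<'E'
from m import *
p,d,X,s=wcap(); print(np.round(s['position'],4))
wblanks(p,X,d)
q=X.reshape(-1,3)
w=q[(abs(q[:,0]-.566)<.19)&(abs(q[:,1]-.041)<.19)&(q[:,2]<.045)&(q[:,2]>-.02)&(d.ravel()>0)]
g=w[w[:,2]<.005]; print('table z',np.median(g[:,2]),len(w))
print(station(w,[.646,.131,-.085]))
np.savez('w2.npz',p=p,d=d,X=X)
E
```

```text
[0.5351 0.0055 0.3179]
rect [644.  -65.1] [30.2 30.8] ang 85.21 z 30.8 398
rect [ 581.3 -185.3] [ 40.7 121.5] ang 17.99 z 24.0 1649
rect [ 579.7 -300.8] [ 41.8 120.6] ang 15.49 z 23.9 1282
rect [ 558.3 -418. ] [ 42.9 119.5] ang -3.31 z 23.9 928
table z -0.0010726052912702344 46334
(array([ 0.64624758,  0.1298937 , -0.08521049]), np.float64(0.0015969116933697003))
```

```bash
sed -i 's/131.3\]/130.4]/' g.py; python3 g.py 581.4,-185,90,18.4 581.4,-185,6,18.4
```

```text
t 7.0 pos [535.    5.6 317.8] yaw -4.3 F [-0.1 -0.5  1.2] op 1.002 gf 0.0
581.4,-185,90,18.4 -> [0.243, 0.747, 0.911, -0.001, 0.0, -0.253] rows>= 6.0
581.4,-185,6,18.4 -> [0.244, 0.747, 1.247, -0.001, 0.0, -0.253] rows>= 7.4
```

>>> send_rows(moves=[[0.243,0.747,0.6,0,0,-0.253],[0.243,0.747,0.6,0,0,-0.253],[0.243,0.747,0.6,0,0,-0.253],[0.243,0.747,0.6,0,0,-0.253],[0.243,0.747,0.6,0,0,-0.253],[0.243,0.747,0.6,0,0,-0.253],[0.243,0.747,0.75,0,0,-0.253],[0.243,0.747,0.91,0,0,-0.253],[0.243,0.747,0.91,0,0,-0.253]])

```text
time_s: 7.85
position: [0.5774, -0.1833, 0.0861]
tcp_rot: [[0.949, 0.316, -0.011], [0.316, -0.949, 0.006], [-0.008, -0.009, -1.0]]
force: [-1.1, 0.7, -0.3]
opening: 0.996
grasp_force: 0.0
```

```bash
python3 g.py 581.4,-185,6,18.4
python3 - <<'E'
from m import *
p,d,i=cap('top')
for r in blanks(p,d,i): print(*r)
E
```

```text
t 7.8 pos [ 577.4 -183.3   86.1] yaw 18.4 F [-1.1  0.7 -0.3] op 0.996 gf 0.0
581.4,-185,6,18.4 -> [0.016, 0.014, 0.32, -0.006, 0.005, -0.0] rows>= 1.6
[646.5 -49.   30.6] [649.1 -49.2] [56.2 37.1] 81.4 96
[ 557.6 -416.1   24.9] [ 558.2 -415.6] [ 41.4 119.5] -1.8 290
[ 556.2 -306.9   24.6] [ 557.6 -305.3] [73.6 40.3] 10.0 169
```

>>> send_rows(moves=[[0,0,0.1,0,0,0],[0,0,0.2,0,0,0],[0,0,0.28,0,0,0],[0,0,0.336,0,0,0],[0,0,0.336,0,0,0],[0,0,0.336,0,0,0]])

```text
time_s: 8.5
position: [0.5822, -0.1872, 0.0082]
tcp_rot: [[0.949, 0.314, 0.002], [0.314, -0.949, -0.001], [0.002, 0.002, -1.0]]
force: [0.1, -0.8, 1.0]
opening: 1.001
grasp_force: 0.0
```

>>> send_rows(moves=[[0,0,0,0,0,0],[0,0,0,0,0,0],[0,0,0,0,0,0],[0,0,0,0,0,0],[0,0,0,0,0,0],[0,0,0,0,0,0],[0,0,0,0,0,0],[0,0,0,0,0,0],[0,0,0,0,0,0],[0,0,0,0,0,0]], grip=0)

```text
time_s: 9.5
position: [0.5806, -0.1866, 0.0067]
tcp_rot: [[0.95, 0.314, -0.001], [0.314, -0.95, 0.001], [-0.001, -0.001, -1.0]]
force: [-0.6, 4.0, 1.8]
opening: 0.458
grasp_force: 30.0
```

```bash
python3 g.py s-68,-48,90,0 s-68,-48,20,0
```

```text
t 9.5 pos [ 580.6 -186.6    6.7] yaw 18.3 F [-0.6  4.   1.8] op 0.458 gf 30.0
s-68,-48,90,0 -> [0.321, -1.053, -0.332, -0.001, 0.001, 0.258] rows>= 5.7
s-68,-48,20,0 -> [0.321, -1.052, -0.052, -0.001, 0.001, 0.258] rows>= 5.5
```

>>> send_rows(moves=[[0,0,-0.1,0,0,0],[0,0,-0.22,0,0,0],[0,0,-0.34,0,0,0],[0.06,-0.2,-0.34,0,0,0.06],[0.12,-0.4,-0.34,0,0,0.12],[0.18,-0.6,-0.34,0,0,0.18],[0.24,-0.8,-0.34,0,0,0.258],[0.3,-0.93,-0.34,0,0,0.258],[0.321,-1.0,-0.34,0,0,0.258],[0.321,-1.0,-0.34,0,0,0.258],[0.321,-1.0,-0.34,0,0,0.258]])

```text
time_s: 10.6
position: [0.5786, 0.0753, 0.0912]
tcp_rot: [[0.996, -0.084, -0.0], [-0.084, -0.996, -0.001], [-0.0, 0.001, -1.0]]
force: [-0.2, -0.3, -3.5]
opening: 0.458
grasp_force: 30.0
```

```bash
python3 g.py s-68,-48,90,0 s-68,-48,20,0
```

```text
t 10.6 pos [578.6  75.3  91.2] yaw -4.8 F [-0.2 -0.3 -3.5] op 0.458 gf 30.0
s-68,-48,90,0 -> [-0.022, -0.051, 0.005, 0.001, 0.0, 0.001] rows>= 0.3
s-68,-48,20,0 -> [-0.021, -0.051, 0.285, 0.001, 0.0, 0.001] rows>= 1.5
```

>>> send_rows(moves=[[-0.021,-0.051,0,0,0,0],[-0.021,-0.051,0.08,0,0,0],[-0.021,-0.051,0.16,0,0,0],[-0.021,-0.051,0.24,0,0,0],[-0.021,-0.051,0.285,0,0,0],[-0.021,-0.051,0.285,0,0,0],[-0.021,-0.051,0.285,0,0,0]])

```text
time_s: 11.3
position: [0.575, 0.0881, 0.0207]
tcp_rot: [[0.996, -0.087, 0.0], [-0.087, -0.996, 0.0], [0.0, -0.0, -1.0]]
force: [-0.3, -0.8, -4.0]
opening: 0.459
grasp_force: 30.0
```

>>> send_rows(moves=[[0,0,0,0,0,0],[0,0,0,0,0,0],[0,0,0,0,0,0],[0,0,-0.1,0,0,0],[0,0,-0.25,0,0,0],[0,0,-0.4,0,0,0],[0,0,-0.4,0,0,0]], grip=0.6)

```text
time_s: 12.0
position: [0.5789, 0.0886, 0.1262]
tcp_rot: [[0.996, -0.086, 0.012], [-0.086, -0.996, -0.0], [0.012, -0.001, -1.0]]
force: [-0.2, 0.6, 0.9]
opening: 0.601
grasp_force: 0.0
```

```bash
python3 g.py s-70,-110,120,90 s-70,-110,18,90 s-70,-54,18,90
python3 - <<'E'
from m import *
p,d,i=cap('top')
for r in blanks(p,d,i): print(*r)
E
```

```text
t 12.0 pos [578.9  88.6 126.2] yaw -4.9 F [-0.2  0.6  0.9] op 0.601 gf 0.0
s-70,-110,120,90 -> [-0.026, 0.25, 0.024, 0.006, -0.006, -1.0] rows>= 10.5
s-70,-110,18,90 -> [-0.031, 0.251, 0.432, 0.006, -0.006, -1.0] rows>= 10.5
s-70,-54,18,90 -> [-0.031, 0.027, 0.432, 0.006, -0.006, -1.0] rows>= 10.5
[646.9 -50.   30.1] [649.3 -49.2] [55.5 37. ] 82.8 97
[ 579.4 -299.2   25.1] [ 579.9 -300. ] [119.5  41.4] 15.6 284
[ 558.3 -416.    24.8] [ 558.2 -416.1] [ 40. 120.] -0.5 294
```

>>> send_rows(moves=[[0,0.3,-0.05,0,0,-0.1],[0,0.98,-0.05,0,0,-0.2],[0,0.98,-0.05,0,0,-0.2],[0,0.98,-0.05,0,0,-0.2],[0,0.98,-0.05,0,0,-0.2],[0,0.98,-0.05,0,0,-0.2],[0,0.98,-0.05,0,0,-0.2],[0,0.98,-0.05,0,0,-0.2],[0,0.98,-0.05,0,0,-0.2]], grip=1)

```text
time_s: 12.95
position: [0.5531, -0.1535, 0.1325]
tcp_rot: [[0.974, 0.228, -0.002], [0.228, -0.974, 0.001], [-0.001, -0.001, -1.0]]
force: [-0.5, -0.2, 0.7]
opening: 1.001
grasp_force: 0.0
```

```bash
python3 g.py 579.7,-300.8,90,15.5
python3 - <<'E'
from m import *
p,d,X,s=wcap(); wblanks(p,X,d)
wblanks(p,X,d,(.033,.045),(.4,.7,-.1,.2))
E
```

```text
t 12.9 pos [ 553.1 -153.5  132.5] yaw 13.2 F [-0.5 -0.2  0.7] op 1.001 gf 0.0
579.7,-300.8,90,15.5 -> [-0.031, 0.598, 0.169, -0.001, 0.001, -0.026] rows>= 3.1
rect [644.5 -64.9] [30.2 32.2] ang 85.46 z 30.9 1094
rect [ 582.4 -300.6] [ 41.  115.3] ang 15.63 z 23.9 3103
rect [ 597.  -419.6] [42.1 43.2] ang -1.17 z 23.9 720
rect [577.1  86.2] [ 42.7 119.7] ang -4.76 z 35.9 2826
```

>>> send_rows(moves=[[-0.03,0.598,0,0,0,-0.026],[-0.03,0.598,0,0,0,-0.026],[-0.03,0.598,0.1,0,0,-0.026],[-0.03,0.598,0.2,0,0,-0.026],[-0.03,0.598,0.3,0,0,-0.026],[-0.03,0.598,0.4,0,0,-0.026],[-0.03,0.598,0.48,0,0,-0.026],[-0.03,0.598,0.505,0,0,-0.026],[-0.03,0.598,0.505,0,0,-0.026],[-0.03,0.598,0.505,0,0,-0.026]])

```text
time_s: 14.0
position: [0.581, -0.3026, 0.0077]
tcp_rot: [[0.964, 0.267, 0.001], [0.267, -0.964, -0.001], [0.001, 0.001, -1.0]]
force: [0.5, -0.1, -0.0]
opening: 0.999
grasp_force: 0.0
```

>>> send_rows(moves=[[0,0,0,0,0,0],[0,0,0,0,0,0],[0,0,0,0,0,0],[0,0,0,0,0,0],[0,0,0,0,0,0],[0,0,0,0,0,0],[0,0,0,0,0,0],[0,0,0,0,0,0],[0,0,0,0,0,0],[0,0,0,0,0,0]], grip=0)

```text
time_s: 15.0
position: [0.5797, -0.3022, 0.0068]
tcp_rot: [[0.964, 0.266, -0.001], [0.266, -0.964, 0.001], [-0.001, -0.001, -1.0]]
force: [-0.8, 2.2, 2.2]
opening: 0.458
grasp_force: 30.0
```

```bash
python3 g.py s-66,-112,90,0
```

```text
t 15.0 pos [ 579.7 -302.2    6.8] yaw 15.4 F [-0.8  2.2  2.2] op 0.458 gf 30.0
s-66,-112,90,0 -> [0.313, -1.269, -0.331, -0.001, 0.001, 0.226] rows>= 6.7
```

>>> send_rows(moves=[[0,0,-0.1,0,0,0],[0,0,-0.22,0,0,0],[0,0,-0.34,0,0,0],[0.06,-0.2,-0.34,0,0,0.06],[0.12,-0.4,-0.34,0,0,0.12],[0.18,-0.6,-0.34,0,0,0.18],[0.24,-0.8,-0.34,0,0,0.226],[0.25,-0.95,-0.34,0,0,0.226],[0.25,-1.0,-0.34,0,0,0.226],[0.25,-1.0,-0.34,0,0,0.226],[0.25,-1.0,-0.34,0,0,0.226]])

```text
time_s: 16.1
position: [0.5748, -0.0464, 0.0917]
tcp_rot: [[0.996, -0.085, 0.002], [-0.085, -0.996, -0.001], [0.002, 0.001, -1.0]]
force: [-0.6, -0.4, -3.2]
opening: 0.454
grasp_force: 30.0
```

```bash
python3 g.py s-66,-112,90,0 s-66,-112,20,0
```

```text
t 16.1 pos [574.8 -46.4  91.7] yaw -4.9 F [-0.6 -0.4 -3.2] op 0.454 gf 30.0
s-66,-112,90,0 -> [-0.04, -0.281, 0.006, 0.001, -0.001, -0.0] rows>= 1.4
s-66,-112,20,0 -> [-0.041, -0.281, 0.286, 0.001, -0.001, -0.0] rows>= 2.0
```

>>> send_rows(moves=[[-0.02,-0.14,0,0,0,0],[-0.041,-0.281,0,0,0,0],[-0.041,-0.281,0,0,0,0],[-0.041,-0.281,0.08,0,0,0],[-0.041,-0.281,0.16,0,0,0],[-0.041,-0.281,0.24,0,0,0],[-0.041,-0.281,0.285,0,0,0],[-0.041,-0.281,0.285,0,0,0],[-0.041,-0.281,0.285,0,0,0]])

```text
time_s: 17.0
position: [0.5706, 0.0243, 0.0206]
tcp_rot: [[0.996, -0.087, 0.001], [-0.087, -0.996, -0.0], [0.001, 0.0, -1.0]]
force: [-0.5, -0.4, -2.8]
opening: 0.459
grasp_force: 30.0
```

>>> send_rows(moves=[[0,0,0,0,0,0],[0,0,0,0,0,0],[0,0,0,0,0,0],[0,0,-0.1,0,0,0],[0,0,-0.25,0,0,0],[0,0,-0.4,0,0,0],[0,0,-0.45,0,0,0],[0,0,-0.45,0,0,0],[0,0,-0.45,0,0,0]], grip=0.57)

```text
time_s: 17.9
position: [0.569, 0.0258, 0.1325]
tcp_rot: [[0.996, -0.086, -0.001], [-0.086, -0.996, 0.0], [-0.001, -0.0, -1.0]]
force: [-0.2, -0.2, -0.9]
opening: 0.57
grasp_force: 0.0
```

```bash
python3 g.py 558.3,-417.3,90,-1.5;python3 - <<'E'
from m import *
p,d,X,s=wcap(); wblanks(p,X,d)
wblanks(p,X,d,(.033,.045),(.4,.7,-.1,.2))
E
```

```text
t 17.9 pos [569.   25.8 132.5] yaw -4.9 F [-0.2 -0.2 -0.9] op 0.57 gf 0.0
558.3,-417.3,90,-1.5 -> [0.109, 1.77, 0.17, -0.0, 0.001, -0.038] rows>= 8.9
rect [644.5 -64.9] [30.6 31.6] ang 85.99 z 30.9 1044
rect [577.8  86.5] [ 40.6 118.7] ang -4.92 z 35.9 4294
rect [571.1  23.1] [ 40.  118.5] ang -4.9 z 36.0 5245
```

>>> send_rows(moves=[[0.02,0.3,0,0,0,0],[0.07,1.0,0,0,0,-0.038],[0.07,1.0,0,0,0,-0.038],[0.07,1.0,0,0,0,-0.038],[0.07,1.0,0,0,0,-0.038],[0.07,1.0,0,0,0,-0.038],[0.07,1.0,0,0,0,-0.038],[0.07,1.0,0,0,0,-0.038]], grip=1)

```text
time_s: 18.75
position: [0.5645, -0.2234, 0.1314]
tcp_rot: [[1.0, -0.026, -0.003], [-0.026, -1.0, 0.003], [-0.003, -0.003, -1.0]]
force: [0.5, -0.1, -0.0]
opening: 0.994
grasp_force: 0.0
```

```bash
python3 g.py 558.3,-417.3,90,-1.5;python3 - <<'E'
from m import *
p,d,X,s=wcap(); wblanks(p,X,d)
E
```

```text
t 18.8 pos [ 564.5 -223.4  131.4] yaw -1.5 F [ 0.5 -0.1 -0. ] op 0.994 gf 0.0
558.3,-417.3,90,-1.5 -> [-0.004, 0.777, 0.164, -0.002, 0.002, 0.0] rows>= 4.0
rect [644.6 -65.1] [30.1 32. ] ang 84.76 z 30.9 782
rect [ 571.  -418.4] [41.9 95.4] ang -2.46 z 23.9 2465
```

>>> send_rows(moves=[[0,0.777,0,0,0,0],[0,0.777,0,0,0,0],[0,0.777,0,0,0,0],[0,0.777,0.1,0,0,0],[0,0.777,0.2,0,0,0],[0,0.777,0.3,0,0,0],[0,0.777,0.4,0,0,0],[0,0.777,0.48,0,0,0],[0,0.777,0.5,0,0,0],[0,0.777,0.5,0,0,0],[0,0.777,0.5,0,0,0]])

```text
time_s: 19.9
position: [0.5617, -0.4188, 0.0091]
tcp_rot: [[1.0, -0.025, 0.001], [-0.025, -1.0, -0.001], [0.001, 0.001, -1.0]]
force: [-0.0, -0.9, 1.4]
opening: 1.0
grasp_force: 0.0
```

>>> send_rows(moves=[[0,0,0,0,0,0],[0,0,0,0,0,0],[0,0,0,0,0,0],[0,0,0,0,0,0],[0,0,0,0,0,0],[0,0,0,0,0,0],[0,0,0,0,0,0],[0,0,0,0,0,0],[0,0,0,0,0,0],[0,0,0,0,0,0]], grip=0)

```text
time_s: 20.9
position: [0.5604, -0.4184, 0.008]
tcp_rot: [[1.0, -0.026, -0.001], [-0.026, -1.0, 0.001], [-0.001, -0.001, -1.0]]
force: [-0.3, 3.0, 1.0]
opening: 0.454
grasp_force: 29.9
```

```bash
python3 g.py s-66,-175,90,0
```

```text
t 20.9 pos [ 560.4 -418.4    8. ] yaw -1.5 F [-0.3  3.   1. ] op 0.454 gf 29.9
s-66,-175,90,0 -> [-0.02, -1.521, -0.326, -0.001, 0.0, 0.038] rows>= 7.8
```

>>> send_rows(moves=[[0,0,-0.1,0,0,0],[0,0,-0.22,0,0,0],[0,0,-0.34,0,0,0],[0,-0.2,-0.34,0,0,0],[0,-0.4,-0.34,0,0,0.038],[0,-0.6,-0.34,0,0,0.038],[0,-0.8,-0.34,0,0,0.038],[0,-0.95,-0.34,0,0,0.038],[0,-1.0,-0.34,0,0,0.038],[0,-1.0,-0.34,0,0,0.038]])

```text
time_s: 21.9
position: [0.5669, -0.1673, 0.0925]
tcp_rot: [[0.997, -0.082, -0.001], [-0.082, -0.997, 0.0], [-0.001, 0.0, -1.0]]
force: [0.5, -0.2, -3.5]
opening: 0.458
grasp_force: 29.9
```

```bash
python3 g.py s-66,-175,90,0 s-66,-175,21,0
```

```text
t 21.9 pos [ 566.9 -167.3   92.5] yaw -4.7 F [ 0.5 -0.2 -3.5] op 0.458 gf 29.9
s-66,-175,90,0 -> [-0.048, -0.514, 0.01, 0.0, 0.001, 0.002] rows>= 2.6
s-66,-175,21,0 -> [-0.048, -0.514, 0.286, 0.0, 0.001, 0.002] rows>= 3.0
```

>>> send_rows(moves=[[-0.02,-0.2,0,0,0,0],[-0.048,-0.4,0,0,0,0],[-0.048,-0.506,0,0,0,0],[-0.048,-0.506,0,0,0,0],[-0.048,-0.506,0.08,0,0,0],[-0.048,-0.506,0.16,0,0,0],[-0.048,-0.506,0.24,0,0,0],[-0.048,-0.506,0.285,0,0,0],[-0.048,-0.506,0.285,0,0,0],[-0.048,-0.506,0.285,0,0,0]])

```text
time_s: 22.9
position: [0.5668, -0.0435, 0.0219]
tcp_rot: [[0.996, -0.087, 0.001], [-0.087, -0.996, -0.001], [0.001, 0.0, -1.0]]
force: [0.3, 0.3, -2.4]
opening: 0.462
grasp_force: 29.9
```

>>> send_rows(moves=[[0,0,0,0,0,0],[0,0,0,0,0,0],[0,0,0,0,0,0],[0,0,-0.1,0,0,0],[0,0,-0.25,0,0,0],[0,0,-0.4,0,0,0],[0,0,-0.45,0,0,0],[0,0,-0.45,0,0,0],[0,0,-0.45,0,0,0]], grip=0.54)

```text
time_s: 23.8
position: [0.5654, -0.0419, 0.1338]
tcp_rot: [[0.996, -0.086, -0.001], [-0.086, -0.996, 0.0], [-0.001, -0.0, -1.0]]
force: [-0.3, 1.6, 0.4]
opening: 0.541
grasp_force: 0.0
```

```bash
python3 g.py s-66,-240,120,90 s-66,-240,17,90;python3 - <<'E'
from m import *
p,d,X,s=wcap(); 
wblanks(p,X,d,(.033,.045),(.4,.7,-.1,.2))
p,d,i=cap('top')
for r in blanks(p,d,i): print(*r)
E
```

```text
t 23.8 pos [565.4 -41.9 133.8] yaw -4.9 F [-0.3  1.6  0.4] op 0.541 gf 0.0
s-66,-240,120,90 -> [-0.001, 0.246, 0.055, -0.001, 0.0, -1.0] rows>= 10.5
s-66,-240,17,90 -> [-0.0, 0.246, 0.467, -0.001, 0.0, -1.0] rows>= 10.5
rect [572.5  23. ] [ 40.5 117.9] ang -5.32 z 35.9 4073
rect [566.  -44.7] [ 40.  117.1] ang -5.84 z 36.0 5035
rect [590.6  85.1] [40.6 92.4] ang -4.93 z 35.9 3242
```

>>> send_rows(moves=[[0,0.1,0,0,0,-0.1],[0,0.2,0,0,0,-0.2],[0,0.25,0,0,0,-0.3],[0,0.25,0,0,0,-0.4],[0,0.25,0,0,0,-0.5],[0,0.25,0,0,0,-0.6],[0,0.25,0,0,0,-0.7],[0,0.25,0,0,0,-0.8],[0,0.25,0,0,0,-0.9],[0,0.25,0,0,0,-1.0],[0,0.25,0,0,0,-1.0],[0,0.25,0,0,0,-1.0]], grip=1)

```text
time_s: 25.1
position: [0.5597, -0.1041, 0.1325]
tcp_rot: [[0.086, 0.996, -0.003], [0.996, -0.086, 0.001], [0.001, -0.003, -1.0]]
force: [-1.3, 0.2, -0.6]
opening: 1.002
grasp_force: 0.0
```

```bash
python3 g.py s-67,-238,17,90 s-67,-200,17,90  s-67,-130,17,90
```

```text
t 25.1 pos [ 559.7 -104.1  132.5] yaw 85.1 F [-1.3  0.2 -0.6] op 1.002 gf 0.0
s-67,-238,17,90 -> [0.012, -0.002, 0.462, -0.002, -0.001, -0.0] rows>= 2.3
s-67,-200,17,90 -> [0.164, -0.002, 0.462, -0.002, -0.001, -0.0] rows>= 2.5
s-67,-130,17,90 -> [0.444, -0.002, 0.462, -0.002, -0.001, -0.0] rows>= 3.2
```

>>> send_rows(moves=[[0,0,0.15,0,0,0],[0,0,0.3,0,0,0],[0,0,0.46,0,0,0],[0,0,0.46,0,0,0],[0.05,0,0.46,0,0,0],[0.1,0,0.46,0,0,0],[0.14,0,0.46,0,0,0],[0.17,0,0.46,0,0,0],[0.2,0,0.46,0,0,0],[0.23,0,0.46,0,0,0],[0.26,0,0.46,0,0,0],[0.29,0,0.46,0,0,0]])

```text
time_s: 26.3
position: [0.568, -0.0329, 0.0202]
tcp_rot: [[0.085, 0.996, 0.002], [0.996, -0.085, -0.002], [-0.002, 0.003, -1.0]]
force: [-0.2, -6.9, 5.0]
opening: 0.998
grasp_force: 3.2
```

>>> send_rows(moves=[[0.03,0,0,0,0,0],[0.06,0,0,0,0,0],[0.09,0,0,0,0,0],[0.12,0,0,0,0,0],[0.135,0,0,0,0,0],[0.145,0,0,0,0,0],[0.145,0,0,0,0,0]])

```text
time_s: 27.0
position: [0.5711, 0.003, 0.0202]
tcp_rot: [[0.085, 0.996, 0.002], [0.996, -0.085, -0.002], [-0.002, 0.002, -1.0]]
force: [-0.2, -5.9, 5.2]
opening: 0.999
grasp_force: 3.1
```

```bash
python3 g.py s-67,-130,17,90;python3 - <<'E'
from m import *
p,d,X,s=wcap(); 
wblanks(p,X,d,(.033,.045),(.4,.7,-.1,.2))
save(p,'w3.png')
E
```

```text
t 27.0 pos [571.1   3.   20.2] yaw 85.1 F [-0.2 -5.9  5.2] op 0.999 gf 3.1
s-67,-130,17,90 -> [0.013, -0.012, 0.013, 0.002, 0.001, 0.0] rows>= 0.1
rect [575.3  72.6] [120.3 120.8] ang -5.17 z 35.9 49057
```

View pics/w3.png

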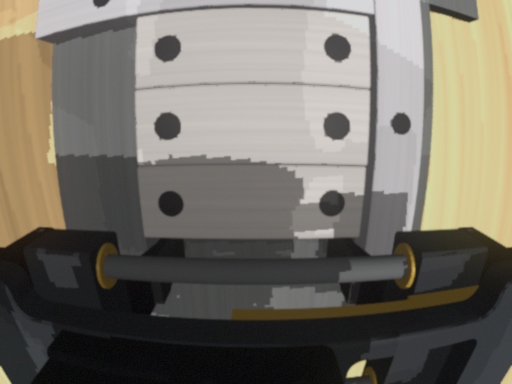

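The wrist view shows three blanks packed side by side, with a small gap left to the side fence (top, row 12). Pushing further.

>>> send_rows(moves=[[0.006,0,0,0,0,0],[0.012,0,0,0,0,0],[0.018,0,0,0,0,0],[0.024,0,0,0,0,0],[0.024,0,0,0,0,0]])

```text
time_s: 27.55
position: [0.5714, 0.0066, 0.0202]
tcp_rot: [[0.084, 0.996, 0.002], [0.996, -0.084, -0.005], [-0.005, 0.002, -1.0]]
force: [-2.2, -15.1, 4.8]
opening: 0.998
grasp_force: 7.4
```

>>> send_rows(moves=[[0.006,0,0,0,0,0],[0.012,0,0,0,0,0],[0.012,0,0,0,0,0]])

```text
time_s: 27.85
position: [0.5714, 0.0067, 0.0202]
tcp_rot: [[0.084, 0.997, 0.001], [0.996, -0.083, -0.009], [-0.009, 0.002, -1.0]]
force: [-4.6, -25.1, 5.6]
opening: 1.0
grasp_force: 12.6
```

>>> send_rows(moves=[[-0.06,0,0,0,0,0],[-0.12,0,0,0,0,0],[-0.12,0,-0.2,0,0,0],[-0.12,0,-0.4,0,0,0.05],[-0.12,0,-0.4,0,0,0.15],[-0.12,0,-0.4,0,0,0.25],[-0.12,0,-0.4,0,0,0.35],[-0.12,0,-0.4,0,0,0.45],[-0.12,0,-0.4,0,0,0.55],[-0.12,0,-0.4,0,0,0.65],[-0.12,0,-0.4,0,0,0.75],[-0.12,0,-0.4,0,0,0.85]], grip=0.48)

```text
time_s: 29.05
position: [0.5676, -0.0163, 0.1188]
tcp_rot: [[0.98, 0.199, -0.001], [0.199, -0.98, 0.001], [-0.001, -0.002, -1.0]]
force: [-0.7, -0.1, -0.3]
opening: 0.482
grasp_force: 0.0
```

>>> send_rows(moves=[[0,0,0,0,0,0.09],[0,0,0,0,0,0.15],[0,0,0,0,0,0.15]])

```text
time_s: 29.35
position: [0.5677, -0.0164, 0.1189]
tcp_rot: [[1.0, -0.029, -0.001], [-0.029, -1.0, 0.001], [-0.001, -0.001, -1.0]]
force: [-0.7, -0.3, -1.2]
opening: 0.484
grasp_force: 0.0
```

```bash
python3 g.py s-160,-60,100,0 s-160,-60,18,0 s-132,-60,18,0;python3 - <<'E'
from m import *
p,d,X,s=wcap(); 
wblanks(p,X,d,(.033,.045),(.4,.7,-.1,.2))
E
```

```text
t 29.4 pos [567.7 -16.4 118.9] yaw -1.7 F [-0.7 -0.3 -1.2] op 0.484 gf 0.0
s-160,-60,100,0 -> [-0.356, -0.393, 0.076, -0.001, 0.001, 0.036] rows>= 2.7
s-160,-60,18,0 -> [-0.355, -0.392, 0.404, -0.001, 0.001, 0.036] rows>= 3.3
s-132,-60,18,0 -> [-0.243, -0.386, 0.404, -0.001, 0.001, 0.036] rows>= 3.0
rect [579.5  75.7] [112.7 119.9] ang 84.7 z 35.9 12038
```

>>> send_rows(moves=[[-0.1,-0.13,0,0,0,0.036],[-0.22,-0.26,0,0,0,0.036],[-0.355,-0.392,0,0,0,0.036],[-0.355,-0.392,0,0,0,0.036],[-0.355,-0.392,0.12,0,0,0.036],[-0.355,-0.392,0.25,0,0,0.036],[-0.355,-0.392,0.37,0,0,0.036],[-0.355,-0.392,0.404,0,0,0.036],[-0.355,-0.392,0.404,0,0,0.036]])

```text
time_s: 30.3
position: [0.4819, 0.0834, 0.0173]
tcp_rot: [[0.996, -0.085, -0.003], [-0.085, -0.996, 0.0], [-0.003, -0.0, -1.0]]
force: [-0.7, 1.4, 0.1]
opening: 0.48
grasp_force: 0.0
```

>>> send_rows(moves=[[0.03,0,0,0,0,0],[0.055,0,0,0,0,0],[0.075,0,0,0,0,0],[0.09,0,0,0,0,0],[0.1,0,0,0,0,0],[0.11,0,0,0,0,0],[0.12,0,0,0,0,0],[0.12,0,0,0,0,0]])

```text
time_s: 31.1
position: [0.5058, 0.0816, 0.0181]
tcp_rot: [[0.996, -0.085, -0.013], [-0.085, -0.996, 0.001], [-0.013, 0.0, -1.0]]
force: [-8.7, 0.8, 6.8]
opening: 0.478
grasp_force: 4.7
```

>>> send_rows(moves=[[0.006,0,0,0,0,0],[0.012,0,0,0,0,0],[0.018,0,0,0,0,0],[0.018,0,0,0,0,0]])

```text
time_s: 31.5
position: [0.5095, 0.0813, 0.0181]
tcp_rot: [[0.996, -0.085, -0.015], [-0.085, -0.996, 0.001], [-0.015, 0.001, -1.0]]
force: [-9.3, 0.7, 7.2]
opening: 0.479
grasp_force: 5.2
```

```bash
python3 g.py s-130,-60,18,0
```

```text
t 31.5 pos [509.5  81.3  18.1] yaw -4.9 F [-9.3  0.7  7.2] op 0.479 gf 5.2
s-130,-60,18,0 -> [0.008, -0.002, 0.0, 0.0, 0.009, 0.001] rows>= 0.1
```

>>> send_rows(moves=[[0.006,0,0,0,0,0],[0.012,0,0,0,0,0],[0.018,0,0,0,0,0],[0.022,0,0,0,0,0],[0.022,0,0,0,0,0]])

```text
time_s: 32.0
position: [0.5101, 0.0812, 0.018]
tcp_rot: [[0.996, -0.085, -0.025], [-0.085, -0.996, 0.001], [-0.025, 0.001, -1.0]]
force: [-16.6, 0.3, 13.4]
opening: 0.481
grasp_force: 8.4
```

>>> send_rows(moves=[[0.01,0,0,0,0,0],[0.02,0,0,0,0,0],[0.02,0,0,0,0,0]])

```text
time_s: 32.3
position: [0.5101, 0.0813, 0.0177]
tcp_rot: [[0.996, -0.085, -0.035], [-0.084, -0.996, 0.002], [-0.035, 0.001, -0.999]]
force: [-23.4, 0.2, 19.4]
opening: 0.477
grasp_force: 11.9
```

>>> send_rows(moves=[[-0.1,0,0,0,0,0],[-0.16,0,0,0,0,0],[-0.16,0,0,0,0,0],[-0.16,0,0,0,0,0],[-0.16,0,0,0,0,0],[-0.16,0,0,0,0,0],[-0.16,0,0,0,0,0]], grip=0)

```text
time_s: 33.0
position: [0.4884, 0.083, 0.0183]
tcp_rot: [[0.996, -0.086, 0.001], [-0.086, -0.996, -0.0], [0.001, -0.0, -1.0]]
force: [0.2, 0.9, -0.4]
opening: 0.018
grasp_force: 0.0
```

```bash
python3 g.py s-155,-60,18,0 s-131,-60,18,0;python3 - <<'E'
from m import *
p,d,X,s=wcap(); 
wblanks(p,X,d,(.033,.045),(.4,.7,-.1,.2))
save(p,'w4.png')
E
```

```text
t 33.0 pos [488.4  83.   18.3] yaw -4.9 F [ 0.2  0.9 -0.4] op 0.018 gf 0.0
s-155,-60,18,0 -> [-0.007, -0.003, 0.001, -0.0, -0.001, -0.0] rows>= 0.0
s-131,-60,18,0 -> [0.089, -0.003, 0.001, -0.0, -0.001, -0.0] rows>= 0.4
rect [573.8  76.1] [108.6 122.4] ang 84.74 z 35.9 44653
```

View pics/w4.png

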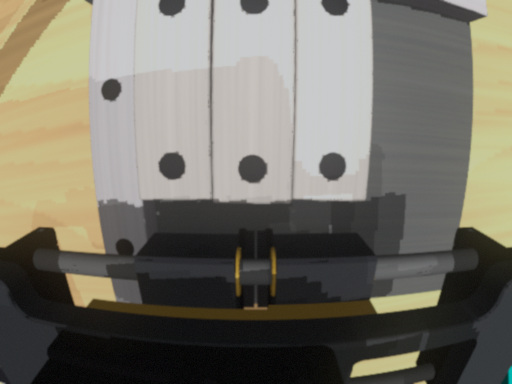

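The middle blank lags its neighbours slightly: its near hole is at row 169, theirs at 166. I'll push it by itself.

>>> send_rows(moves=[[0.04,0,0,0,0,0],[0.07,0,0,0,0,0],[0.085,0,0,0,0,0],[0.095,0,0,0,0,0],[0.105,0,0,0,0,0],[0.115,0,0,0,0,0],[0.125,0,0,0,0,0],[0.125,0,0,0,0,0]])

```text
time_s: 33.85
position: [0.5101, 0.0812, 0.0177]
tcp_rot: [[0.996, -0.085, -0.017], [-0.085, -0.996, 0.001], [-0.017, 0.001, -1.0]]
force: [-12.1, -0.1, 9.1]
opening: 0.004
grasp_force: 6.0
```

>>> send_rows(moves=[[0.012,0,0,0,0,0],[0.024,0,0,0,0,0],[0.024,0,0,0,0,0]])

```text
time_s: 34.15
position: [0.51, 0.0812, 0.0174]
tcp_rot: [[0.996, -0.085, -0.03], [-0.085, -0.996, 0.002], [-0.03, 0.001, -1.0]]
force: [-19.2, 0.1, 14.9]
opening: 0.006
grasp_force: 9.6
```

>>> send_rows(moves=[[-0.1,0,0,0,0,0],[-0.14,0,0,0,0,0],[-0.14,0,-0.2,0,0,0],[-0.14,0,-0.4,0,0,0],[-0.14,0,-0.6,0,0,0],[-0.1,0.1,-0.8,0,0,0],[-0.1,0.1,-0.9,0,0,0],[-0.1,0.1,-0.9,0,0,0],[-0.1,0.1,-0.9,0,0,0]], grip=0.6)

```text
time_s: 35.05
position: [0.4983, 0.057, 0.244]
tcp_rot: [[0.996, -0.086, 0.003], [-0.086, -0.996, -0.0], [0.003, -0.0, -1.0]]
force: [0.4, -0.3, -0.5]
opening: 0.592
grasp_force: 0.0
```

```bash
python3 g.py;python3 - <<'E'
from m import *
p,d,X,s=wcap(); 
wblanks(p,X,d,(.033,.045),(.4,.7,-.1,.2))
save(cv2.resize(p[0:200,60:380],None,fx=2.5,fy=2.5,interpolation=cv2.INTER_CUBIC),'w5.png')
E
```

```text
t 35.0 pos [498.3  57.  244. ] yaw -4.9 F [ 0.4 -0.3 -0.5] op 0.592 gf 0.0
rect [577.1  75.5] [121.6 127.8] ang -5.33 z 35.9 8672
```

View pics/w5.png

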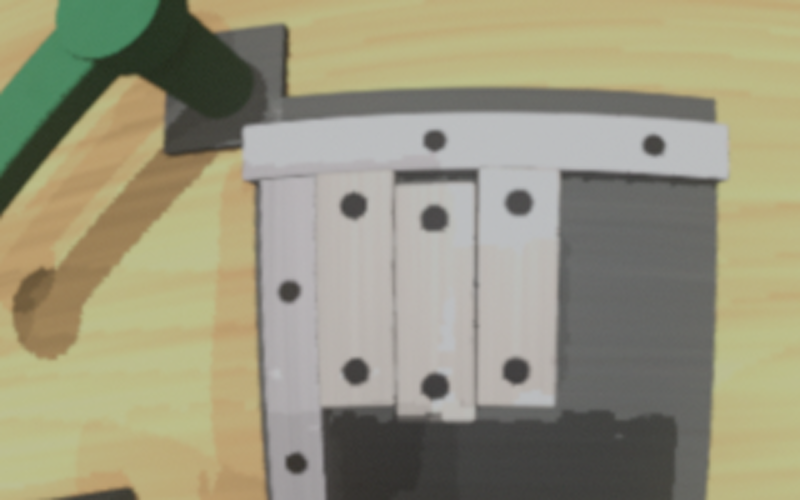

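The middle blank now sits about 7 mm back, with its hole at rows 218/385 against 205/371 for its neighbours. It was likely knocked, so I'll push it again.

```bash
python3 g.py s-165,-60,100,0 s-165,-60,18,0 s-165,-63,18,0
```

```text
t 35.1 pos [497.2  57.2 242.8] yaw -4.9 F [ 1.2 -0.4 -0.8] op 0.593 gf 0.0
s-165,-60,100,0 -> [-0.091, -0.102, 0.571, -0.0, 0.0, -0.0] rows>= 2.9
s-165,-60,18,0 -> [-0.091, -0.102, 0.899, -0.0, 0.0, -0.0] rows>= 4.5
s-165,-63,18,0 -> [-0.091, -0.09, 0.899, -0.0, 0.0, -0.0] rows>= 4.5
```

>>> send_rows(moves=[[-0.091,-0.1,0.2,0,0,0],[-0.091,-0.1,0.4,0,0,0],[-0.091,-0.1,0.6,0,0,0],[-0.091,-0.1,0.75,0,0,0],[-0.091,-0.1,0.88,0,0,0],[-0.091,-0.1,0.899,0,0,0],[-0.091,-0.1,0.899,0,0,0],[-0.091,-0.1,0.899,0,0,0]], grip=0)

```text
time_s: 35.9
position: [0.4775, 0.0841, 0.0192]
tcp_rot: [[0.996, -0.086, 0.001], [-0.086, -0.996, -0.0], [0.001, -0.0, -1.0]]
force: [0.4, 0.2, 0.7]
opening: 0.016
grasp_force: 0.0
```

>>> send_rows(moves=[[0.03,0,0,0,0,0],[0.06,0,0,0,0,0],[0.08,0,0,0,0,0],[0.095,0,0,0,0,0],[0.11,0,0,0,0,0],[0.12,0,0,0,0,0],[0.13,0,0,0,0,0],[0.14,0,0,0,0,0],[0.15,0,0,0,0,0],[0.16,0,0,0,0,0],[0.165,0,0,0,0,0],[0.165,0,0,0,0,0]])

```text
time_s: 37.1
position: [0.5103, 0.0812, 0.018]
tcp_rot: [[0.996, -0.085, -0.016], [-0.085, -0.996, 0.001], [-0.016, 0.0, -1.0]]
force: [-11.7, 0.3, 9.1]
opening: 0.001
grasp_force: 6.2
```

>>> send_rows(moves=[[-0.03,0,0,0,0,0],[-0.06,0,0,0,0,0],[-0.1,0,0,0,0,0],[-0.13,0,0,0,0,0],[-0.13,0,0,0,0,0]])

```text
time_s: 37.6
position: [0.4842, 0.0834, 0.0185]
tcp_rot: [[0.996, -0.086, -0.002], [-0.086, -0.996, 0.0], [-0.002, 0.0, -1.0]]
force: [-0.3, 0.2, 0.9]
opening: 0.003
grasp_force: 0.0
```

```bash
python3 g.py s-165,-60,18,0
python3 - <<'E'
from m import *
p,d,X,s=wcap(); save(p,'w6.png')
E
```

```text
t 37.6 pos [484.2  83.4  18.5] yaw -4.9 F [-0.3  0.2  0.9] op 0.003 gf 0.0
s-165,-60,18,0 -> [-0.031, -0.002, 0.002, 0.0, 0.001, -0.0] rows>= 0.2
```

View pics/w6.png

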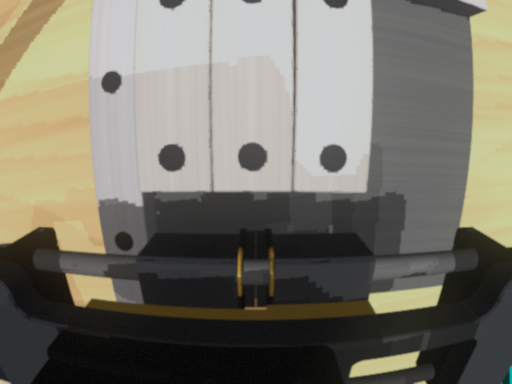

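The three blank ends now line up at row 191. I'll rise and check from above.

>>> send_rows(moves=[[-0.03,0,-0.2,0,0,0],[-0.03,0,-0.4,0,0,0],[0.1,0.1,-0.6,0,0,0],[0.1,0.1,-0.8,0,0,0],[0.1,0.1,-0.9,0,0,0],[0.1,0.1,-0.9,0,0,0],[0.1,0.1,-0.9,0,0,0],[0.1,0.1,-0.9,0,0,0]], grip=0.7)

```text
time_s: 38.45
position: [0.5073, 0.0564, 0.2422]
tcp_rot: [[0.996, -0.086, -0.003], [-0.086, -0.996, 0.0], [-0.003, -0.0, -1.0]]
force: [-0.6, 0.1, 0.2]
opening: 0.642
grasp_force: 0.0
```

```bash
python3 g.py;python3 - <<'E'
from m import *
p,d,X,s=wcap(); 
wblanks(p,X,d,(.033,.045),(.4,.7,-.1,.2))
save(cv2.resize(p[0:200,60:380],None,fx=2.5,fy=2.5,interpolation=cv2.INTER_CUBIC),'w7.png')
E
```

```text
t 38.5 pos [507.3  56.4 242.2] yaw -4.9 F [-0.6  0.1  0.2] op 0.642 gf 0.0
rect [581.6  75.3] [120.6 121.3] ang 84.95 z 35.9 8771
```

View pics/w7.png

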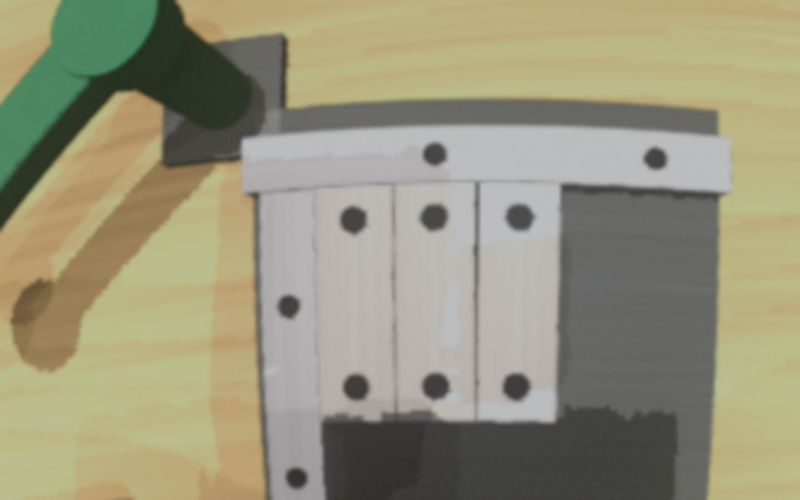

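All flush. There is a faint seam between blanks two and three, so I'll add one more sideways squeeze.

>>> send_rows(moves=[[0,0.1,0,0,0,-0.1],[0,0.2,0,0,0,-0.19],[0,0.3,0,0,0,-0.28],[0.05,0.36,0,0,0,-0.37],[0.1,0.36,0,0,0,-0.46],[0.1,0.36,0,0,0,-0.55],[0.1,0.36,0.1,0,0,-0.64],[0.1,0.36,0.2,0,0,-0.73],[0.1,0.36,0.3,0,0,-0.82],[0.1,0.36,0.3,0,0,-0.91],[0.1,0.36,0.3,0,0,-1.0],[0.1,0.36,0.3,0,0,-1.0]], grip=1)

```text
time_s: 39.7
position: [0.5244, -0.0351, 0.1665]
tcp_rot: [[0.086, 0.996, -0.004], [0.996, -0.086, 0.001], [0.001, -0.004, -1.0]]
force: [-0.1, 0.0, -0.4]
opening: 0.998
grasp_force: 0.0
```

```bash
python3 g.py s-60,-160,17,90 s-60,-130,17,90
```

```text
t 39.7 pos [524.4 -35.1 166.5] yaw 85.1 F [-0.1  0.  -0.4] op 0.998 gf 0.0
s-60,-160,17,90 -> [0.061, 0.192, 0.597, -0.003, -0.001, -0.0] rows>= 3.2
s-60,-130,17,90 -> [0.181, 0.192, 0.597, -0.003, -0.001, -0.0] rows>= 3.3
```

>>> send_rows(moves=[[0.05,0.08,0.1,0,0,0],[0.05,0.155,0.2,0,0,0],[0.05,0.155,0.35,0,0,0],[0.05,0.155,0.5,0,0,0],[0.05,0.155,0.597,0,0,0],[0.05,0.155,0.597,0,0,0],[0.1,0.155,0.597,0,0,0],[0.14,0.155,0.597,0,0,0],[0.16,0.155,0.597,0,0,0],[0.18,0.155,0.597,0,0,0],[0.2,0.155,0.597,0,0,0],[0.2,0.155,0.597,0,0,0]])

```text
time_s: 40.9
position: [0.5691, 0.0068, 0.0208]
tcp_rot: [[0.083, 0.997, 0.001], [0.996, -0.083, -0.007], [-0.007, 0.002, -1.0]]
force: [-3.4, -17.0, 3.9]
opening: 1.001
grasp_force: 8.4
```

>>> send_rows(moves=[[0.012,0,0,0,0,0],[0.012,0,0,0,0,0]])

```text
time_s: 41.1
position: [0.5691, 0.0069, 0.0208]
tcp_rot: [[0.083, 0.997, 0.001], [0.997, -0.083, -0.01], [-0.01, 0.002, -1.0]]
force: [-6.6, -26.3, 4.3]
opening: 0.999
grasp_force: 13.3
```

>>> send_rows(moves=[[-0.03,0,0,0,0,0],[-0.06,0,0,0,0,0],[-0.12,0,0,0,0,0],[-0.12,0,-0.2,0,0,0],[-0.12,0,-0.4,0,0,0],[-0.12,0,-0.6,0,0,0],[-0.12,0,-0.8,0,0,0],[-0.12,0,-1.0,0,0,0],[-0.12,0,-1.0,0,0,0]])

```text
time_s: 42.0
position: [0.5708, -0.0169, 0.2773]
tcp_rot: [[0.085, 0.996, 0.017], [0.996, -0.085, -0.003], [-0.002, 0.017, -1.0]]
force: [0.1, -1.2, -0.1]
opening: 1.002
grasp_force: 0.0
```

```bash
python3 g.py 606.5,321,290,-9 606.5,321,290,171;python3 - <<'E'
from m import *
p,d,X,s=wcap(); 
wblanks(p,X,d,(.033,.045),(.4,.7,-.1,.2))
save(cv2.resize(p[0:260,60:440],None,fx=2.1,fy=2.1,interpolation=cv2.INTER_CUBIC),'w8.png')
p,d,i=cap('top'); X=cloud(d,i); q=X.reshape(-1,3)
k=q[(q[:,2]>.19)&(q[:,2]<.215)&(q[:,0]>.5)&(q[:,0]<.7)&(q[:,1]>.25)&(q[:,1]<.38)]
print(len(k),k.mean(0))
E
```

```text
t 42.0 pos [570.8 -16.9 277.3] yaw 85.1 F [ 0.1 -1.2 -0.1] op 1.002 gf 0.0
606.5,321,290,-9 -> [1.359, 0.028, -0.053, 0.009, -0.008, 1.046] rows>= 11.0
606.5,321,290,171 -> [1.359, 0.028, -0.053, 0.008, 0.009, -0.954] rows>= 10.0
rect [581.2  75.6] [119.1 121. ] ang -4.84 z 35.9 7328
35 [0.60963254 0.32208268 0.20342604]
```

View pics/w8.png

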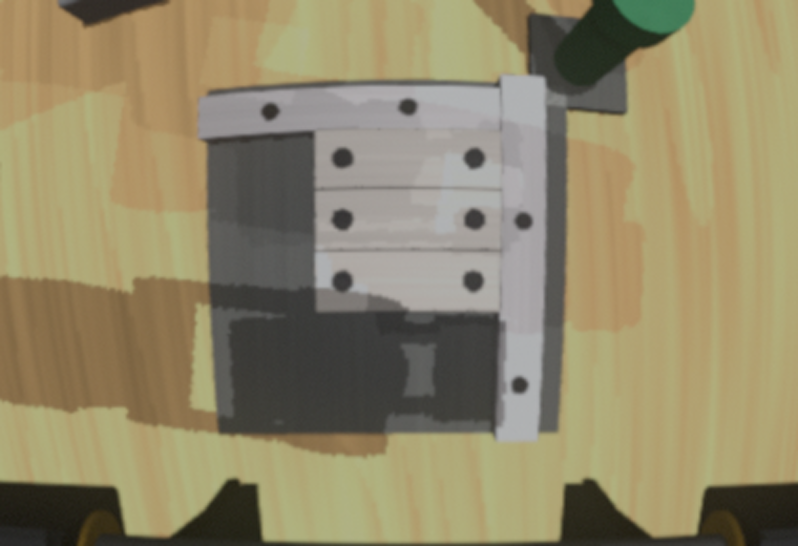

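The view shows the blanks tight, square and flush in the corner. Now the handle, at about (608,321).

>>> send_rows(moves=[[0.1,0,-0.05,0,0,0.09],[0.2,0,-0.05,0,0,0.18],[0.3,0,-0.05,0,0,0.27],[0.4,0,-0.05,0,0,0.36],[0.5,0,-0.05,0,0,0.45],[0.6,0,-0.05,0,0,0.54],[0.7,0,-0.05,0,0,0.63],[0.8,0,-0.05,0,0,0.72],[0.9,0,-0.05,0,0,0.81],[1.0,0,-0.05,0,0,0.9],[1.0,0,-0.05,0,0,0.99],[1.0,0,-0.05,0,0,1.0]])

```text
time_s: 43.3
position: [0.5861, 0.2335, 0.2787]
tcp_rot: [[0.996, -0.085, -0.006], [-0.085, -0.996, -0.001], [-0.005, 0.002, -1.0]]
force: [0.4, 0.2, 0.1]
opening: 0.998
grasp_force: 0.0
```

```bash
python3 g.py 608,321.5,290,-9 608,321.5,168,-9
```

```text
t 43.3 pos [586.1 233.5 278.7] yaw -4.9 F [0.4 0.2 0.1] op 0.998 gf 0.0
608,321.5,290,-9 -> [0.057, -0.358, -0.046, 0.001, 0.003, 0.046] rows>= 1.8
608,321.5,168,-9 -> [0.06, -0.359, 0.442, 0.001, 0.003, 0.046] rows>= 2.9
```

>>> send_rows(moves=[[0.03,-0.18,0,0,0,0.046],[0.06,-0.358,0,0,0,0.046],[0.06,-0.358,0,0,0,0.046],[0.06,-0.358,0,0,0,0.046],[0.06,-0.358,0.15,0,0,0.046],[0.06,-0.358,0.3,0,0,0.046],[0.06,-0.358,0.43,0,0,0.046],[0.06,-0.358,0.43,0,0,0.046],[0.06,-0.358,0.43,0,0,0.046]])

```text
time_s: 44.2
position: [0.6101, 0.3195, 0.174]
tcp_rot: [[0.987, -0.158, -0.002], [-0.158, -0.987, -0.001], [-0.002, 0.001, -1.0]]
force: [0.2, -0.1, 0.0]
opening: 1.001
grasp_force: 0.0
```

>>> send_rows(moves=[[0,0,0,0,0,0],[0,0,0,0,0,0],[0,0,0,0,0,0],[0,0,0,0,0,0],[0,0,0,0,0,0],[0,0,0,0,0,0],[0,0,0,0,0,0],[0,0,0,0,0,0],[0,0,0,0,0,0],[0,0,0,0,0,0],[0,0,0,0,0,0],[0,0,0,0,0,0]], grip=0)

```text
time_s: 45.4
position: [0.6093, 0.3225, 0.1741]
tcp_rot: [[0.988, -0.157, -0.002], [-0.157, -0.988, 0.002], [-0.002, -0.002, -1.0]]
force: [-2.6, 4.5, 0.3]
opening: 0.244
grasp_force: 30.0
```

```bash
A=$(python3 -c "
import numpy as np
for s in np.linspace(1.5,0.12,12).tolist()+[.06,.03,0,-.03,-.06]:
    a=np.radians(220.1)-s; print('%.1f,%.1f,170,-9'%(710.9+170*np.cos(a),186.0+170*np.sin(a)))"); python3 g.py $A
```

```text
t 45.4 pos [609.3 322.5 174.1] yaw -9.0 F [-2.6  4.5  0.3] op 0.244 gf 30.0
592.5,308.0,170,-9 -> [-0.057, 0.068, 0.017, -0.001, 0.001, -0.0] rows>= 0.5
578.1,292.2,170,-9 -> [-0.104, 0.139, 0.016, -0.001, 0.001, -0.0] rows>= 0.9
565.9,274.7,170,-9 -> [-0.141, 0.216, 0.016, -0.001, 0.001, -0.0] rows>= 1.3
555.9,255.9,170,-9 -> [-0.169, 0.297, 0.016, -0.001, 0.001, -0.0] rows>= 1.7
548.4,236.0,170,-9 -> [-0.186, 0.38, 0.016, -0.001, 0.001, -0.0] rows>= 2.1
543.4,215.2,170,-9 -> [-0.193, 0.465, 0.016, -0.001, 0.001, -0.0] rows>= 2.5
541.1,194.1,170,-9 -> [-0.189, 0.55, 0.016, -0.001, 0.001, -0.0] rows>= 2.9
541.4,172.7,170,-9 -> [-0.174, 0.635, 0.016, -0.001, 0.001, -0.0] rows>= 3.3
544.4,151.6,170,-9 -> [-0.149, 0.716, 0.015, -0.001, 0.001, -0.0] rows>= 3.7
550.0,131.1,170,-9 -> [-0.114, 0.793, 0.015, -0.001, 0.001, -0.0] rows>= 4.0
558.2,111.4,170,-9 -> [-0.069, 0.866, 0.015, -0.001, 0.001, -0.0] rows>= 4.3
568.7,92.9,170,-9 -> [-0.016, 0.933, 0.015, -0.001, 0.001, -0.0] rows>= 4.7
574.5,84.5,170,-9 -> [0.012, 0.962, 0.015, -0.001, 0.001, -0.0] rows>= 4.8
577.6,80.4,170,-9 -> [0.027, 0.976, 0.014, -0.001, 0.001, -0.0] rows>= 4.9
580.9,76.5,170,-9 -> [0.043, 0.99, 0.014, -0.001, 0.001, -0.0] rows>= 5.0
584.2,72.6,170,-9 -> [0.058, 1.003, 0.014, -0.001, 0.001, -0.0] rows>= 5.0
587.7,68.9,170,-9 -> [0.074, 1.015, 0.014, -0.001, 0.001, -0.0] rows>= 5.1
```

>>> send_rows(moves=[[-0.057,0.068,0,0,0,0],[-0.104,0.139,0,0,0,0],[-0.141,0.216,0,0,0,0],[-0.169,0.297,0,0,0,0],[-0.186,0.38,0,0,0,0],[-0.193,0.465,0,0,0,0],[-0.189,0.55,0,0,0,0],[-0.174,0.635,0,0,0,0],[-0.149,0.716,0,0,0,0],[-0.114,0.793,0,0,0,0],[-0.069,0.866,0,0,0,0],[-0.016,0.933,0,0,0,0]])

```text
time_s: 46.6
position: [0.5692, 0.0912, 0.1748]
tcp_rot: [[0.988, -0.156, -0.001], [-0.156, -0.988, 0.001], [-0.001, -0.001, -1.0]]
force: [-0.4, 5.6, 1.9]
opening: 0.247
grasp_force: 30.0
```

>>> send_rows(moves=[[0.014,0.015,0,0,0,0],[0.028,0.029,0,0,0,0],[0.043,0.043,0,0,0,0],[0.059,0.057,0,0,0,0],[0.059,0.057,0,0,0,0],[0.059,0.057,0,0,0,0]])

```text
time_s: 47.2
position: [0.5806, 0.0769, 0.1749]
tcp_rot: [[0.988, -0.156, -0.002], [-0.156, -0.988, 0.002], [-0.003, -0.002, -1.0]]
force: [-4.0, 4.4, 7.2]
opening: 0.247
grasp_force: 30.0
```

```bash
python3 g.py 580.9,76.5,174,-9
```

```text
t 47.2 pos [580.6  76.9 174.9] yaw -9.0 F [-4.   4.4  7.2] op 0.247 gf 30.0
580.9,76.5,174,-9 -> [0.002, 0.001, 0.003, -0.001, 0.002, 0.0] rows>= 0.0
```

>>> send_rows(moves=[[0.009,0.009,0,0,0,0],[0.018,0.018,0,0,0,0],[0.018,0.018,0,0,0,0],[0.018,0.018,0,0,0,0]])

```text
time_s: 47.6
position: [0.5805, 0.0769, 0.1748]
tcp_rot: [[0.987, -0.158, -0.01], [-0.158, -0.987, 0.011], [-0.011, -0.009, -1.0]]
force: [-9.7, 17.8, 12.1]
opening: 0.244
grasp_force: 30.0
```

>>> send_rows(moves=[[0,0,0,0,0,0],[0,0,0,0,0,0],[0,0,0,0,0,0],[0,0,0,0,0,0],[0,0,0,0,0,0],[0,0,0,0,0,0],[0,0,-0.1,0,0,0],[0,0,-0.25,0,0,0],[0,0,-0.45,0,0,0],[0,0,-0.45,0,0,0]], grip=1)

```text
time_s: 48.6
position: [0.5904, 0.0691, 0.2943]
tcp_rot: [[0.987, -0.158, 0.016], [-0.158, -0.987, -0.001], [0.016, -0.001, -1.0]]
force: [-0.1, -0.0, -0.4]
opening: 0.985
grasp_force: 0.0
```

```bash
python3 g.py 370,300,290,100
python3 - <<'E'
from m import *
p,d,X,s=wcap(); 
p,d,i=cap('scene'); X=cloud(d,i); q=X.reshape(-1,3)
k=q[(q[:,2]>.19)&(q[:,2]<.215)&(q[:,0]>.55)&(q[:,0]<.61)&(q[:,1]>.05)&(q[:,1]<.1)]
print(len(k),len(k) and k.mean(0))
E
```

```text
t 48.6 pos [590.4  69.1 294.3] yaw -9.1 F [-0.1 -0.  -0.4] op 0.985 gf 0.0
370,300,290,100 -> [-1.017, -0.773, 0.002, 0.009, -0.008, -1.212] rows>= 12.7
57 [0.58388728 0.07807719 0.20129952]
```

>>> send_rows(moves=[[-0.05,-0.05,0,0,0,-0.09],[-0.1,-0.15,0,0,0,-0.18],[-0.2,-0.3,0,0,0,-0.27],[-0.3,-0.45,0,0,0,-0.36],[-0.4,-0.6,0,0,0,-0.45],[-0.5,-0.75,0,0,0,-0.54],[-0.6,-0.85,0,0,0,-0.63],[-0.7,-0.9,0,0,0,-0.72],[-0.75,-0.9,0,0,0,-0.81],[-0.75,-0.9,0,0,0,-0.9],[-0.75,-0.9,0,0,0,-0.99],[-0.75,-0.9,0,0,0,-1.0]])

```text
time_s: 49.9
position: [0.4348, 0.3209, 0.285]
tcp_rot: [[0.157, 0.988, -0.003], [0.988, -0.157, -0.002], [-0.002, -0.003, -1.0]]
force: [0.0, -0.8, -0.5]
opening: 0.994
grasp_force: 0.0
```

```bash
python3 g.py 424,340,240,172
```

```text
t 49.9 pos [434.8 320.9 285. ] yaw 81.0 F [ 0.  -0.8 -0.5] op 0.994 gf 0.0
424,340,240,172 -> [0.069, -0.054, 0.18, -0.003, -0.0, -1.011] rows>= 10.6
```

Run:
```python
from m import *
p,d,X,s=wcap(); np.savez('sel.npz',p=p,d=d,X=X)
save(cv2.resize(p[0:240,96:416],None,fx=2.5,fy=2.5,interpolation=cv2.INTER_CUBIC),'w9.png')
q=X[(X[...,2]>.078)&(X[...,2]<.1)&(d>0)&(abs(X[...,0]-.424)<.05)&(abs(X[...,1]-.34)<.05)]
c,sz,a=cv2.minAreaRect((q[:,:2]*1000).astype(np.float32)); print(len(q),c,sz,a,np.median(q[:,2]))
q=X[(X[...,2]>.04)&(X[...,2]<.055)&(d>0)&(abs(X[...,0]-.424)<.12)&(abs(X[...,1]-.34)<.12)]
print('box',len(q),cv2.minAreaRect((q[:,:2]*1000).astype(np.float32)))
```

```text
632 (416.3824157714844, 339.9356994628906) (15.56790542602539, 60.413917541503906) 88.17806243896484 0.08687886341407687
box 8273 ((416.27630615234375, 339.9822998046875), (140.9828643798828, 141.01683044433594), 2.2485337257385254)
```

View pics/w9.png

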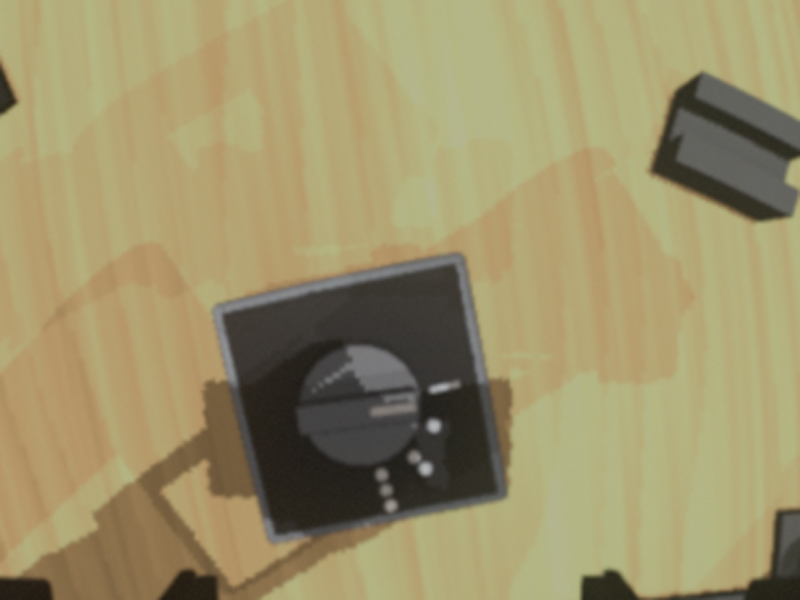

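```bash
python3 - <<'E'
import numpy as np
X=np.load('sel.npz')['X']; c=np.array([.4164,.33995])
for n,(u,v) in dict(dash=(444,386),one=(433,426),two=(420,462.5),three=(386,490),ptr=(393,409),ptr2=(412,407)).items():
    P=X[round(v/2.5),round(u/2.5)+96]; D=P[:2]-c; print(n,P.round(4),np.degrees(np.arctan2(D[1],D[0])).round(1))
E
python3 g.py 416.4,340,160,178.2 416.4,340,67,178.2
```

```text
dash [0.4629 0.3422 0.0507] 2.8
one [0.4531 0.3217 0.0503] -26.5
two [0.4432 0.3019 0.0492] -54.8
three [0.4219 0.2898 0.0503] -83.8
ptr [0.4343 0.3387 0.0877] -4.1
ptr2 [0.4441 0.3383 0.087 ] -3.5
t 50.0 pos [435.1 320.9 285.2] yaw 80.9 F [ 1.4  0.2 -0.4] op 0.999 gf 0.0
416.4,340,160,178.2 -> [0.064, -0.085, 0.501, -0.002, -0.001, -1.082] rows>= 11.3
416.4,340,67,178.2 -> [0.065, -0.084, 0.873, -0.002, -0.001, -1.082] rows>= 11.3
```

>>> send_rows(moves=[[0.065,-0.085,0,0,0,-0.09],[0.065,-0.085,0,0,0,-0.18],[0.065,-0.085,0,0,0,-0.27],[0.065,-0.085,0.1,0,0,-0.36],[0.065,-0.085,0.2,0,0,-0.45],[0.065,-0.085,0.3,0,0,-0.54],[0.065,-0.085,0.4,0,0,-0.63],[0.065,-0.085,0.5,0,0,-0.72],[0.065,-0.085,0.5,0,0,-0.81],[0.065,-0.085,0.5,0,0,-0.9],[0.065,-0.085,0.5,0,0,-0.99],[0.065,-0.085,0.5,0,0,-1.0]])

```text
time_s: 51.15
position: [0.4173, 0.3403, 0.1609]
tcp_rot: [[-0.987, 0.16, -0.002], [0.16, 0.987, -0.001], [0.001, -0.001, -1.0]]
force: [-0.1, -0.4, 0.3]
opening: 1.001
grasp_force: 0.0
```

>>> send_rows(moves=[[0,0,0,0,0,-0.08],[0,0,0,0,0,-0.08],[0,0,0,0,0,-0.08],[0,0,0,0,0,-0.08]])

```text
time_s: 51.55
position: [0.4175, 0.3407, 0.1617]
tcp_rot: [[-0.999, 0.036, -0.0], [0.036, 0.999, -0.0], [0.0, -0.0, -1.0]]
force: [1.2, 0.1, 0.1]
opening: 0.998
grasp_force: 0.0
```

```bash
python3 g.py 416.4,340,67,178.1;python3 - <<'E'
from m import *
p,d,X,s=wcap()
q=X[(X[...,2]>.078)&(X[...,2]<.1)&(d>0)&(abs(X[...,0]-.424)<.05)&(abs(X[...,1]-.34)<.05)]
c,sz,a=cv2.minAreaRect((q[:,:2]*1000).astype(np.float32)); print(len(q),c,sz,a,np.median(q[:,2]))
E
```

```text
t 51.5 pos [417.5 340.7 161.7] yaw 178.0 F [1.2 0.1 0.1] op 0.998 gf 0.0
416.4,340,67,178.1 -> [0.004, -0.003, 0.379, -0.0, -0.0, -0.002] rows>= 1.9
1245 (415.8765869140625, 340.1405944824219) (14.871248245239258, 59.09056854248047) 88.33075714111328 0.08691124478895272
```

>>> send_rows(moves=[[0.005,-0.003,0.1,0,0,0],[0.005,-0.003,0.2,0,0,0],[0.005,-0.003,0.3,0,0,0],[0.005,-0.003,0.376,0,0,0],[0.005,-0.003,0.376,0,0,0],[0.005,-0.003,0.376,0,0,0]])

```text
time_s: 52.2
position: [0.4163, 0.3401, 0.0678]
tcp_rot: [[-0.999, 0.033, -0.0], [0.033, 0.999, -0.0], [0.0, -0.0, -1.0]]
force: [0.2, -0.9, 0.0]
opening: 1.001
grasp_force: 0.0
```

>>> send_rows(moves=[[0,0,0,0,0,0],[0,0,0,0,0,0],[0,0,0,0,0,0],[0,0,0,0,0,0],[0,0,0,0,0,0],[0,0,0,0,0,0],[0,0,0,0,0,0],[0,0,0,0,0,0],[0,0,0,0,0,0],[0,0,0,0,0,0],[0,0,0,0,0,0],[0,0,0,0,0,0]], grip=0)

```text
time_s: 53.4
position: [0.4163, 0.3414, 0.0678]
tcp_rot: [[-0.999, 0.033, 0.001], [0.033, 0.999, 0.002], [-0.001, 0.002, -1.0]]
force: [-0.3, 4.2, -0.7]
opening: 0.166
grasp_force: 30.0
```

```bash
python3 g.py 416.4,340,67,96.2
```

```text
t 53.4 pos [416.3 341.4  67.8] yaw 178.1 F [-0.3  4.2 -0.7] op 0.166 gf 30.0
416.4,340,67,96.2 -> [-0.0, -0.005, 0.003, 0.001, -0.001, 0.91] rows>= 9.5
```

>>> send_rows(moves=[[0,0.005,0,0,0,0.08],[0,0.005,0,0,0,0.16],[0,0.005,0,0,0,0.24],[0,0.005,0,0,0,0.32],[0,0.005,0,0,0,0.4],[0,0.005,0,0,0,0.48],[0,0.005,0,0,0,0.56],[0,0.005,0,0,0,0.64],[0,0.005,0,0,0,0.72],[0,0.005,0,0,0,0.8],[0,0.005,0,0,0,0.88],[0,0.005,0,0,0,0.91]])

```text
time_s: 54.6
position: [0.4164, 0.3416, 0.0678]
tcp_rot: [[-0.106, 0.994, 0.0], [0.994, 0.106, 0.0], [0.0, 0.0, -1.0]]
force: [-1.4, 1.5, -1.1]
opening: 0.17
grasp_force: 30.0
```

>>> send_rows(moves=[[0,0,0,0,0,0],[0,0,0,0,0,0],[0,0,0,0,0,0]])

```text
time_s: 54.9
position: [0.4165, 0.3416, 0.0678]
tcp_rot: [[-0.109, 0.994, 0.0], [0.994, 0.109, 0.001], [0.0, 0.0, -1.0]]
force: [0.1, 2.5, -2.2]
opening: 0.169
grasp_force: 30.0
```

>>> send_rows(moves=[[0,0,0,0,0,0],[0,0,0,0,0,0],[0,0,0,0,0,0],[0,0,0,0,0,0],[0,0,0,0,0,0],[0,0,-0.1,0,0,0],[0,0,-0.2,0,0,0],[0,0,-0.35,0,0,0],[0,0,-0.5,0,0,0],[0,0,-0.6,0,0,0],[0,0,-0.6,0,0,0],[0,0,-0.6,0,0,0]], grip=0.6)

```text
time_s: 56.1
position: [0.4161, 0.3412, 0.218]
tcp_rot: [[-0.109, 0.994, 0.001], [0.994, 0.109, 0.0], [0.0, 0.001, -1.0]]
force: [-0.2, -0.3, -0.1]
opening: 0.603
grasp_force: 0.0
```

```bash
python3 g.py;python3 - <<'E'
from m import *
p,d,X,s=wcap()
q=X[(X[...,2]>.078)&(X[...,2]<.1)&(d>0)&(abs(X[...,0]-.424)<.05)&(abs(X[...,1]-.34)<.05)]
c,sz,a=cv2.minAreaRect((q[:,:2]*1000).astype(np.float32)); print(len(q),c,sz,a,np.median(q[:,2]))
save(cv2.resize(p[0:240,96:416],None,fx=2.5,fy=2.5,interpolation=cv2.INTER_CUBIC),'w10.png')
p,d,i=cap('top'); save(cv2.resize(p[60:260,60:400],None,fx=2.3,fy=2.3,interpolation=cv2.INTER_CUBIC),'top2.png')
p,d,i=cap('scene'); save(cv2.resize(p[140:340,80:440],None,fx=2.2,fy=2.2,interpolation=cv2.INTER_CUBIC),'sc2.png')
E
```

```text
t 56.1 pos [416.1 341.2 218. ] yaw 96.2 F [-0.2 -0.3 -0.1] op 0.603 gf 0.0
865 (416.9247741699219, 339.9690856933594) (14.525724411010742, 60.327239990234375) 5.999793529510498 0.08693538897735428
```

View pics/w10.png

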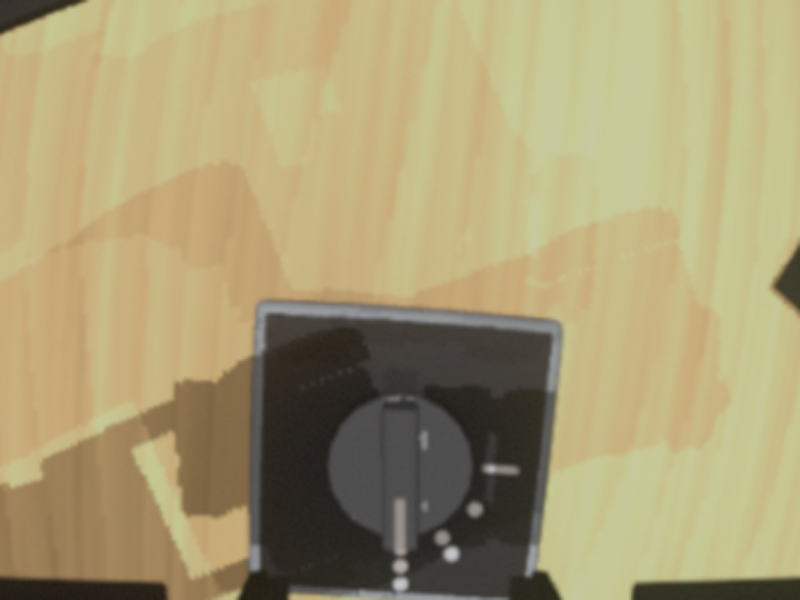

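View pics/sc2.png

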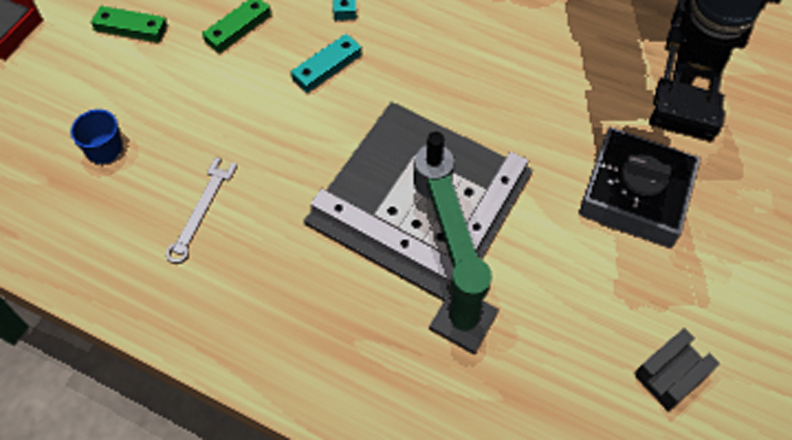

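View pics/top2.png

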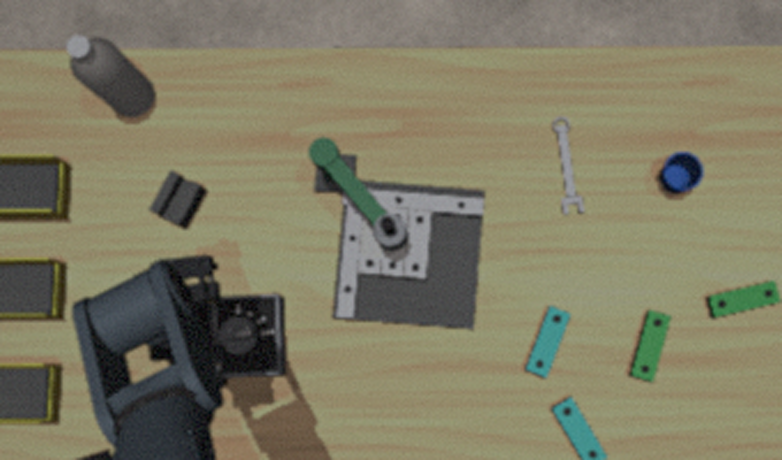

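The top view shows three flush blanks at (395,250), the arm over them and the bystanders untouched. Handing in.

```bash
python3 -c "
from rig import ticket; print(ticket.hand_in())"
```

```text
the job is handed in; nothing more can be done
None
```

The job is handed in: three blanks are packed flush in the fence corner, the marking arm is back at its stop, the selector is on three dots, and the cup, spanner and vee block were left alone; no verdict came back.

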